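# Free the jammed hasp lock of the kit drawer

## Robot

A 7-joint arm with a two-finger parallel gripper is mounted at the origin on a cart in front of the work surface, level with it; the furniture and walls round the work are solid. World frame = base frame: x ahead of the robot, y to its left, z up, the work surface at z = 0. Lengths are in m, angles in rad, forces in N, time in s.
With the tool pointing down it reaches from about 0.425 to 0.875 m from the base axis. Payload 4.7 kg.
Tool frame: the origin (TCP) lies on the centre line of the jaws, within the pads' length; the fingertips stand ahead of it and the grasp point (between the pads) lies 8 mm behind it (ctrl.finger_overhang is the x of the fingertips in the tool frame, in m); x points along the fingers, z is the direction in which the jaws open and shut, and the axes are right-handed (so a half turn about x gives the same grasp; the last joint's range is limited). The gripper opens to 87 mm and grips with 3 to 60 N. Pads are 19 mm wide; open, the fingers measure 117 mm over their backs; the gripper's body (75 mm by 190 mm) begins 51 mm behind the grasp point.
Start: joints at [-1.304, 0.321, -0.07, 1.45, 0.023, 1.371, -0.057], TCP at [0.163, 0.629, 0.234] pointing down, gripper open.
Joint ranges: [-2.86, 2.86], [-0.3, 2.09], [-1.38, 1.24], [0.06, 2.45], [-1.56, 4.7], [0.09, 2.05], [-2.69, 2.69]. Speed limits (rad/s): [2.57, 2.57, 3.14, 3.14, 3.14, 3.14, 3.14].

## Interface

Orientations are given as a rotation vector (axis times angle).
In Python, from bench import readout, viewer, job, nets, ctrl gives the robot as it stands.
- The arm moves only by the shell command python3 -m creep 'ROWS' [FORCE]. ROWS is JSON, a list of rows, each an object with "linear": the shift along the tool's x, y, z in m, a list of three; "twist": the turn, a rotation vector about the tool's x, y, z in degrees, a list of three; "fingers": the gripper's target within -1 to 1 (shut at 1, half-way at 0, fully open at -1). A call has 1 to 8 rows; each row is the pose to reach, as a shift and turn from the pose commanded when the call began, along the tool's axes at that moment; what a row does not reach only later rows make up. A row lasts 1/12 s, in which the tool goes at most 41.7 mm and 7.16 degrees, less where a joint would pass 70% of its speed; a pose out of reach is approached as far as the arm can. A call with a gripper value outside its range is refused whole. The fingers move at their own pace and stop on an object; FORCE is the grip in N (left out, the last holds). Time passes only in rows, so rows that repeat a pose let the fingers close. It gives the time, the measured TCP pose, the force and the opening at its end, in the units of the state.
- readout.get_state(): the state, without advancing time (a new reading comes with each control period).
- viewer.get_image(name): name is "scene" or "top" or "wrist"; returns (picture, depth): 420x560x3 uint8, red, green, blue; 420x560 float32, m along the optical axis (not along the pixel's ray), 0 where there is no reading.
- viewer.camera_params(name): a dict with "K" (3x3 intrinsics, pixels), "k1" (the pictures are not rectified: a ray, as slopes to the right and down, at radius r is drawn at 1 + k1 r^2 times it, then the intrinsics apply), "cam_to_world" (4x4, takes a point from camera to world coordinates). Camera axes: x right, y down, z forward; pixel columns grow to the right and rows downward; lengths in m; the calibration is good to about 2 mm. A picture is of the moment at which its call begins: read the wrist's pose just before it. camera_params takes no time and is no camera call; for the wrist camera it gives the pose at the moment of the call.
- job.close_job(): hands the job in, once; it reports no verdict.
Trained networks look in the newest picture that a camera, given by its name, has taken for a name from the list of things; names that differ only in an ending like _2 or _b are one class to them, and where a whole thing is asked for, a point or a joint stands for the part that bears it (a point fixed in the world has none). Each returns a list of dicts, best first, with "conf" (0 to 1); they miss things now and then, are a little off and sometimes report something else, mostly with a low value. They report only what shows in the picture. A call takes as long as a camera call. They do not tell look-alikes from the thing itself.
- nets.boxes_of(camera, label): "centre" ([x, y, z] in m, in world coordinates, good to about 4 mm: the middle of the surface that is visible of it).
- nets.place_of(camera, label): "centre" ([x, y, z] in m, in world coordinates, good to about 4 mm: a listed point, or the origin of a listed thing).
The state is a dict: "time": time; "joint_positions": joint angles; "qd": joint speeds; "joint_torque": joint torques, N m; "position": TCP position; "tool_rot": TCP orientation; "ft_force": force on the tool from outside, world axes, zero at the start; "torque": the same for the moment, N m; "grip_width": opening from 0.0 (shut) to 1.0 (fully open).
Only numpy, scipy, OpenCV 4.12 (cv2) and the standard library are available. Lean on these libraries where they do the work, as an engineer would, in place of code of your own. Each camera call takes 0.05 s, during which the arm holds its last target.

## Task

Someone has tugged at the locked kit drawer and jammed the combination lock on top of it. First push the drawer fully home until it clicks into its seat, then turn the dial clockwise, click by click, until its pointer rests at the raised mark on the lock case, then pull the steel shackle straight up out of the lock. Finish while still holding the shackle up in the gripper, legs down, at least 8 cm clear above the lock case, and leave the drawer shut, the dial at the mark and everything else where it is.

Things in the scene. Friction and masses are not known exactly. Their poses are not given: they have to be found in the camera images.
- cabinet: Grey steel benchtop drawer cabinet, 200 mm deep (x) by 240 mm wide (y) by 80 mm high, fixed to the bench; origin at the centre of its underside, its +x points from the drawer front to the back, +z up. The aluminium lock case lies on its top: x -97 to +13 mm, y -100 to +70 mm, its upper face 104 mm above the bench (cabinet frame); the dial axis is at x -45, y -50 mm. A yellow hex key set and a bolt stand on the cabinet top behind the lock case, x +45 mm or more
- drawer_front (a point): Middle of the drawer's front face, 55 mm above the bench; moves with the drawer; axes as the cabinet's (the face looks to -x). The plain part of the face to push on spans y -110 to +10 mm and z 20 to 70 mm; at y +38 mm a steel hasp strap, 38 mm wide, runs up the face and back over the cabinet top into the lock case, where the shackle passes through it
- drawer (a joint): How far the drawer is open, m: 0 fully home; it starts 22 to 36 mm open. Slides along the cabinet's x with about 1 N of friction; between 20 and 5 mm open a sprung ball must be overcome with about 4 to 8 N, after which the drawer snaps home and stays. While it is open the strap holds the shackle down
- dial (a joint): Angle of the combination dial, rad: 0 with the pointer at the raised mark (the lock is released there); positive is counter-clockwise from above, so it is turned clockwise to reach 0. Starts between about 0.6 and 2.5. Clicks into a notch every 0.785 rad (45 degrees) with about 0.1 N m; travel ends at -0.35 and 2.75. Within about 0.08 rad of 0 the shackle can be pulled out
- dial_grip (a point): On the dial axis at the height to grip, 132 mm above the bench. The knob is an upright bar 13 mm thick, about 44 mm long and 30 mm high (111 to 141 mm above the bench) on a round skirt 50 mm across, whose top is 111 mm above the bench: fingertips must stay above that. Site axes turn with the knob: its x runs along the bar and the pointer, the end with a small nose over the skirt and a bright line on top, is at -x; z is up
- dial_mark (a point): Raised bar 13 x 5 x 5 mm on the lock case in front of the dial, 35 mm from the dial axis towards the drawer front: the mark for the pointer; the point is the middle of its top
- shackle_grip (a point): Middle of the top bar of the loose U-shaped steel shackle (160 g): round bar 10 mm thick, running along the point's y, 146 mm above the bench when seated; the bow is 46 mm wide between leg centres, and its plane is upright, at x -45 mm of the cabinet, the middle at y +15 mm. The bar is free to grip across x; under it the bow stands 42 mm above the lock case. z up when seated
- shackle_foot (a point): Underside of the shackle between the lower ends of its two legs, 66 mm below the middle of the top bar; 80 mm above the bench when seated. The legs are out of the lock case when it has risen 24 mm
- hex_keys: Yellow hex key set, 22 x 92 x 24 mm, on the cabinet top behind the lock: leave alone; origin under its centre
- bolt_a: Steel bolt standing on its head, 34 mm high, on the cabinet top behind the lock: leave alone; origin under its centre
- ribbon_roll: Black ribbon roll, 42 mm across, 76 mm high, at the left: leave alone; origin under its centre
- dispenser_bottle: White bottle with a red nozzle, 55 mm across, 156 mm high, at the left: leave alone; origin under its centre
- board: Small green circuit board, 36 x 60 x 12 mm, flat on the bench to the left of the cabinet: leave alone; origin under its centre
There are look-alikes about, which are no part of the job. What is shaped like the part that bears shackle_grip but red is not meant.

How it is judged:
By the outcome, as a careful person would: the job done as asked, in the order asked, and still so for the second after the job is handed in, while the arm keeps its last pose, push and grip.
It also fails if it takes over 67 s, if anything falls off the work surface, if the arm or the gripper's body presses on something with over 40 N, if the wrist force passes 120 N, or if a joint passes its speed limit or range.

## Working session

There is one attempt and no reset: what is moved stays moved. The work goes in short steps, Python scripts to look and compute and a shell command to move; the robot and the scene stay as the last step left them, time stands still between calls to the robot, and variables do not carry over. Pictures are saved under pics/ and viewed, and the job is handed in when it is done.

```bash
mkdir -p pics; ls
cat > h.py <<'E'
import numpy as np, cv2
from scipy.spatial.transform import Rotation as R
from bench import readout, viewer, job, nets, ctrl
def shot(name,fn):
    im,d=viewer.get_image(name); cv2.imwrite('pics/'+fn,im[:,:,::-1]); np.save('/tmp/%s_d.npy'%name,d); return im,d
def unproj(name,u,v,d,p=None):
    p=p or viewer.camera_params(name);K=np.array(p['K']);k=p['k1']
    x=(u-K[0,2])/K[0,0];y=(v-K[1,2])/K[1,1];r=np.hypot(x,y);q=r
    for _ in range(20): q=r/(1+k*q*q)
    s=q/r if r>0 else 1
    T=np.array(p['cam_to_world']);return (T@np.array([x*s*d,y*s*d,d,1]))[:3]
def proj(name,P,p=None):
    p=p or viewer.camera_params(name);K=np.array(p['K']);T=np.linalg.inv(np.array(p['cam_to_world']))
    c=(T@np.append(P,1))[:3];x,y=c[0]/c[2],c[1]/c[2];f=1+p['k1']*(x*x+y*y)
    return K[0,0]*x*f+K[0,2],K[1,1]*y*f+K[1,2]
E
python3 - <<'E'
from h import *
s=readout.get_state(); print(s['time'],s['position'],s['tool_rot'],R.from_rotvec(s['tool_rot']).as_matrix().round(3),ctrl.finger_overhang,s['ft_force'])
for n in ['scene','top']:
    shot(n,n+'0.png')
    print(n,np.array(viewer.camera_params(n)['cam_to_world']).round(3).tolist())
    for l in ['cabinet','drawer_front','dial_grip','dial_mark','shackle_grip']:
        r=nets.place_of(n,l); print(l,[(np.round(a['centre'],4).tolist(),round(a['conf'],2)) for a in r[:3]])
print(readout.get_state()['time'])
E
```

```text
pics
0.0 [0.16248646 0.62880986 0.23245925] [-1.02228547  1.31972541  1.02017401] [[-0.    -0.968  0.25 ]
 [-0.002  0.25   0.968]
 [-1.    -0.    -0.002]] 0.011 [-0.66097255  0.43726721 -0.01968046]
scene [[0.538, 0.521, -0.663, 1.338], [0.843, -0.33, 0.425, -0.462], [0.003, -0.787, -0.616, 0.794], [0.0, 0.0, 0.0, 1.0]]
cabinet [([0.5728, -0.1208, -0.0018], 0.91)]
drawer_front [([0.4344, -0.0995, 0.0555], 0.82)]
dial_grip [([0.5215, -0.1675, 0.1295], 0.6)]
dial_mark [([0.4868, -0.1628, 0.1103], 0.96), ([0.5736, 0.2441, 0.0028], 0.29)]
shackle_grip [([0.5322, -0.1009, 0.1452], 0.61)]
top [[0.026, -0.993, 0.112, 0.497], [-1.0, -0.024, 0.016, 0.018], [-0.013, -0.112, -0.994, 0.994], [0.0, 0.0, 0.0, 1.0]]
cabinet [([0.5738, -0.1241, 0.0008], 0.95)]
drawer_front [([0.4383, -0.1035, 0.0584], 0.62)]
dial_grip [([0.5204, -0.1679, 0.1336], 0.65)]
dial_mark [([0.4856, -0.1622, 0.1135], 0.89)]
shackle_grip [([0.7648, -0.0934, 0.0621], 0.8), ([0.5314, -0.0976, 0.1469], 0.49)]
0.6
```

View pics/scene0.png

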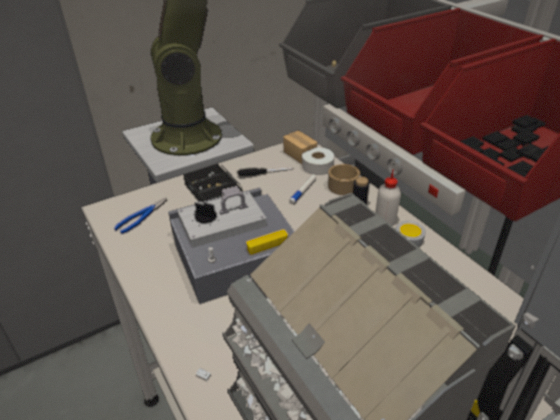

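View pics/top0.png

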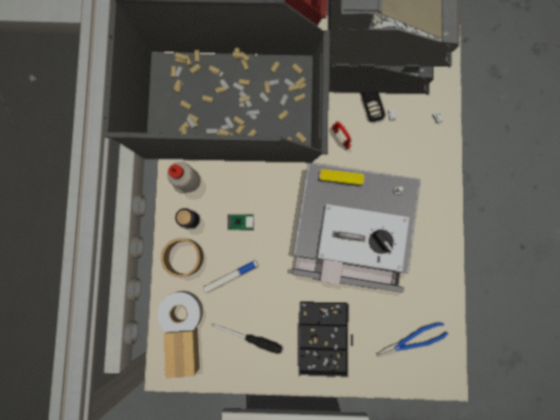

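The top view shows the cabinet at pixel (357,222) with its drawer open, and the black dial at (381,241). The steel shackle is at (348,236). The red look-alike at (341,134) lies on the bench behind the cabinet, so I'll leave it alone. I'll enlarge this area and fit the pose.

Run:
```python
from h import *
im=cv2.imread('pics/top0.png'); d=np.load('/tmp/top_d.npy')
c=cv2.resize(im[120:300,270:430],None,fx=4,fy=4,interpolation=cv2.INTER_CUBIC)[:, :]
c=cv2.resize(im[150:300,280:430],None,fx=4,fy=4,interpolation=cv2.INTER_CUBIC); cv2.imwrite('pics/top0c.png',c)
p=viewer.camera_params('top')
P=np.array([[unproj('top',u,v,d[v,u],p) for u in range(0,560,4)] for v in range(0,420,4)]); np.save('/tmp/P.npy',P)
# coarse max-height map x rows, y cols
pts=P.reshape(-1,3)
xs=np.arange(0.1,1.0,0.05); ys=np.arange(0.8,-0.5,-0.05)
print('      '+' '.join('%4.0f'%(y*100) for y in ys))
for x in xs:
    print('%4.2f '%x,' '.join('%4.0f'%(1000*max([q[2] for q in pts if abs(q[0]-x)<.025 and abs(q[1]-y)<.025],default=-.999)) for y in ys))
#fit cabinet
def fit(obs):
    A=np.array([o[0] for o in obs]);B=np.array([o[1] for o in obs])
    a=A-A.mean(0);b=B-B.mean(0)
    yaw=np.arctan2((a[:,0]*b[:,1]-a[:,1]*b[:,0]).sum(),(a*b).sum());c,s=np.cos(yaw),np.sin(yaw)
    Rm=np.array([[c,-s],[s,c]]);t=B.mean(0)-Rm@A.mean(0);return yaw,t,(A@Rm.T+t-B)*1000
obs=[((-45,-50),(.5215,-.1675)),((-45,-50),(.5204,-.1679)),((-80,-50),(.4868,-.1628)),((-80,-50),(.4856,-.1622)),((-45,15),(.5322,-.1009)),((-45,15),(.5314,-.0976)),((0,0),(.5728,-.1208)),((0,0),(.5738,-.1241))]
obs=[((a/1000,b/1000),w) for (a,b),w in obs]
y,t,r=fit(obs);print(np.degrees(y),t,r.round(1).tolist())
```

```text
80   75   70   65   60   55   50   45   40   35   30   25   20   15   10    5   -0   -5  -10  -15  -20  -25  -30  -35  -40  -45
0.10  -999 -999 -999 -897 -900 -999 -999 -999 -999 -999 -999 -999 -999 -999 -146 -149 -154 -160 -162 -999 -999 -999 -999 -999 -999 -999
0.15  -999 -999 -999 -897 -894 -999 -999 -999 -999 -999 -999 -999 -999    2    1    1    3   -0   -1   -3 -999 -999 -999 -999 -999 -999
0.20  -999 -999 -999 -894 -899 -999 -999 -999   75  201    1    1    1    2    2    3    2    2    2    2    1    2    1    2 -999 -999
0.25  -999 -999 -999 -893 -898 -999 -999 -999  130  385    3   57   56    2    1    2   26   42   37    1    1    2    2    2 -999 -999
0.30  -999 -999 -999 -899 -899 -999 -999 -999 -999  436   57  520  519    8   22   25   19   20   43    1   10   11   13    0 -999 -999
0.35  -999 -999 -999 -901 -895 -999 -999 -999 -999  442   39  543  543    6    3    1   17   13   36    2    2   11   12    2 -999 -999
0.40  -999 -999 -999 -899 -896 -999 -999 -999 -999  451   37  543  542   15    3    2   40   38   43    3    2    1    2    2 -999 -999
0.45  -999 -999 -999
[... 923 characters left out ...]
999 -999
0.80  -999 -999 -999 -896 -892 -999 -999 -999 -999  434 -999 -999 -999 -999 -999  520  519   64   70   18   18    2   11    1 -999 -999
0.85  -999 -999 -999 -895 -898 -999 -999 -999 -999  333 -999 -999 -999 -999 -999 -999  438  342  346  331  297  260  162    2 -999 -999
0.90  -999 -999 -999 -898 -901 -999 -999 -999 -999 -999 -999 -999 -999 -999 -999 -999 -999  344  346  333  300  267  160    3 -999 -999
0.95  -999 -999 -999 -999 -999 -999 -999 -999 -999   -0    0 -999 -999 -999 -999 -999 -999  248 -999  229  287  266    1    3 -999 -999
-7.941632260559403 [ 0.57309089 -0.12280078] [[0.1, 1.4], [1.2, 1.8], [0.1, 1.5], [1.3, 0.9], [-1.6, -0.8], [-0.8, -4.1], [0.3, -2.0], [-0.7, 1.3]]
```

View pics/top0c.png

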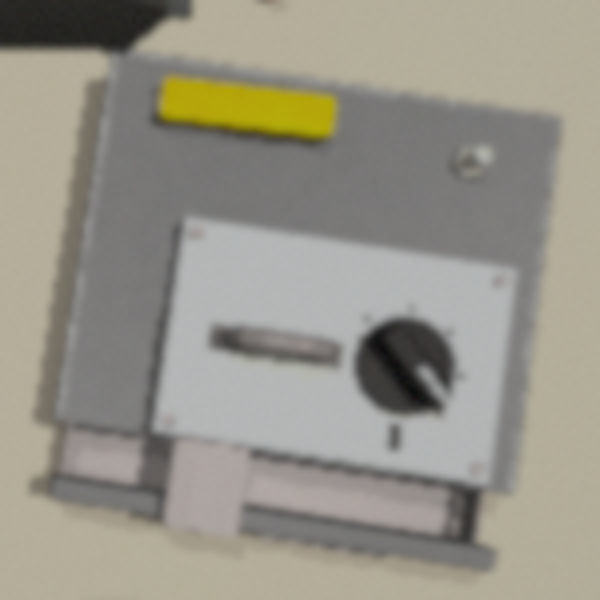

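The top view is clear on the lock. The pointer's bright line is at (435,385) in the crop, about 45° counter-clockwise from the mark at (393,437). Between the arm and the work there is a panel and bin structure, so I'll look at that before moving.

Run:
```python
from h import *
shot('wrist','w0.png')
p=viewer.camera_params('wrist');print(np.array(p['cam_to_world']).round(3).tolist())
d=np.load('/tmp/top_d.npy')
for v in (20,100,180,260,340,400):
    print(v,[(u,unproj('top',u,v,d[v,u]).round(2).tolist() if d[v,u]>0 else None) for u in (20,50,58,70,90,104,112,125,138,145)])
ds=np.load('/tmp/scene_d.npy')
for u,v in [(285,45),(355,5),(350,90),(345,70),(435,120),(430,150),(460,205),(325,110),(460,180),(330,130),(510,20),(60,100),(180,70),(180,20),(190,145)]:
    print(u,v,unproj('scene',u,v,ds[v,u]).round(3))
```

```text
[[0.251, 0.937, 0.242, 0.096], [0.968, -0.242, -0.065, 0.646], [-0.002, 0.251, -0.968, 0.384], [0.0, 0.0, 0.0, 1.0]]
20 [(20, [0.74, 0.32, 0.54]), (50, [0.74, 0.29, 0.54]), (58, [0.74, 0.28, 0.54]), (70, [0.74, 0.26, 0.54]), (90, [0.74, 0.24, 0.54]), (104, [0.74, 0.23, 0.54]), (112, [0.74, 0.22, 0.54]), (125, [0.76, 0.21, 0.52]), (138, [0.76, 0.2, 0.51]), (145, [0.76, 0.19, 0.51])]
100 [(20, [0.68, 0.37, 0.45]), (50, [0.71, 0.37, 0.38]), (58, [0.71, 0.37, 0.36]), (70, [0.73, 0.37, 0.33]), (90, [0.66, 0.24, 0.53]), (104, [0.65, 0.22, 0.54]), (112, [0.65, 0.21, 0.54]), (125, [0.67, 0.21, 0.51]), (138, [0.68, 0.21, 0.47]), (145, [0.69, 0.21, 0.44])]
180 [(20, [0.58, 0.37, 0.44]), (50, [0.59, 0.37, 0.37]), (58, [0.6, 0.37, 0.35]), (70, [0.57, 0.25, 0.54]), (90, [0.57, 0.23, 0.54]), (104, [0.57, 0.22, 0.52]), (112, [0.63, 0.37, 0.15]), (125, [0.63, 0.35, 0.13]), (138, [0.64, 0.34, 0.1]), (145, [0.8, 0.66, -0.9])]
260 [(20, [0.48, 0.37, 0.42]), (50, [0.48, 0.37, 0.35]), (58, [0.48, 0.37, 0.33]), (70, [0.48, 0.24, 0.54]), (90, [0.48, 0.22, 0.54]), (104, [0.47, 0.37, 0.17]), (112, [0.47, 0.3
[... 364 characters left out ...]
(20, [0.3, 0.37, 0.39]), (50, [0.35, 0.25, 0.54]), (58, [0.35, 0.24, 0.54]), (70, [0.35, 0.23, 0.54]), (90, [0.34, 0.22, 0.52]), (104, [0.22, 0.35, 0.15]), (112, [0.21, 0.36, 0.11]), (125, [-0.12, 0.68, -0.89]), (138, [-0.12, 0.63, -0.9]), (145, [-0.13, 0.61, -0.91])]
285 45 [ 0.628 -0.021  0.491]
355 5 [0.616 0.136 0.529]
350 90 [ 0.799 -0.012  0.474]
345 70 [0.764 0.004 0.489]
435 120 [0.956 0.001 0.491]
430 150 [ 0.969 -0.013  0.457]
460 205 [0.777 0.365 0.085]
325 110 [0.277 0.335 0.124]
460 180 [ 1.029 -0.019  0.447]
330 130 [0.319 0.325 0.08 ]
510 20 [0.771 0.371 0.503]
60 100 [-0.159 -0.307  0.139]
180 70 [ 0.065 -0.012  0.247]
180 20 [0.056 0.011 0.375]
190 145 [ 0.073 -0.018  0.014]
```

View pics/w0.png

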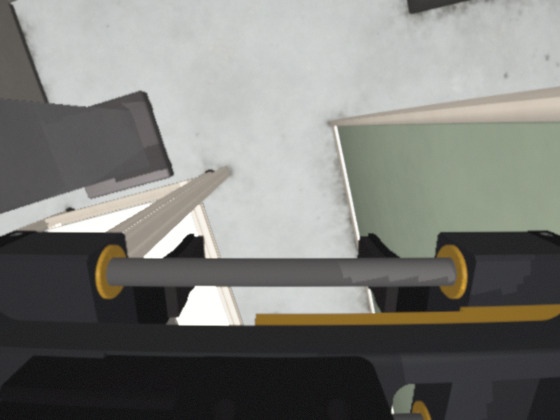

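Run:
```python
from h import *
p=viewer.camera_params('wrist');d=np.load('/tmp/wrist_d.npy')
for u,v in [(225,172),(200,185),(150,220),(110,240),(160,215),(120,200),(205,220),(235,310),(220,280),(100,140),(150,100),(160,170),(20,150),(20,50),(350,150),(345,230),(335,122),(550,95),(40,225)]:
    print(u,v,unproj('wrist',u,v,d[v,u],p).round(3) if d[v,u]>0 else None)
ds=np.load('/tmp/scene_d.npy');ps=viewer.camera_params('scene')
pts=[]
for v in range(0,420,2):
    for u in range(0,560,2):
        if ds[v,u]>0: pts.append(unproj('scene',u,v,ds[v,u],ps))
for v in range(0,420,3):
    pass
S=np.array(pts);dt=np.load('/tmp/top_d.npy');pt=viewer.camera_params('top')
T=np.array([unproj('top',u,v,dt[v,u],pt) for v in range(0,420,2) for u in range(0,560,2) if dt[v,u]>0])
A=np.vstack([S,T]); np.save('/tmp/cloud.npy',A)
# for x slabs, lists for y in [.1,.45], z>0.06
for x in np.arange(0.0,0.7,0.05):
    m=(abs(A[:,0]-x)<.025)&(A[:,1]>.1)&(A[:,1]<.5)&(A[:,2]>.06)
    q=A[m]
    print(round(x,2),m.sum(), [(round(y,2),q[abs(q[:,1]-y)<.025][:,2].min().round(2),q[abs(q[:,1]-y)<.025][:,2].max().round(2)) for y in np.arange(.1,.5,.05) if (abs(q[:,1]-y)<.025).any()])
```

```text
225 172 [ 0.203  0.393 -0.795]
200 185 [ 0.188  0.391 -0.446]
150 220 [ 0.189  0.385 -0.124]
110 240 [0.113 0.592 0.303]
160 215 [ 0.19   0.392 -0.153]
120 200 [ 0.196 -0.006 -0.721]
205 220 [ 0.319  0.328 -0.583]
235 310 [ 0.666  0.327 -0.581]
220 280 [0.13  0.62  0.309]
100 140 [-0.008  0.116 -0.53 ]
150 100 [-0.144  0.161 -0.902]
160 170 [ 0.131  0.149 -0.797]
20 150 [-0.001  0.12  -0.226]
20 50 [-0.437 -0.229 -0.815]
350 150 [ 0.223  0.848 -0.644]
345 230 [ 0.592  0.808 -0.903]
335 122 [ 0.125  0.837 -0.754]
550 95 [0.12  0.841 0.159]
40 225 [ 0.205 -0.331 -0.69 ]
0.0 0 []
0.05 0 []
0.1 0 []
0.15 0 []
0.2 173 [(np.float64(0.35), np.float64(0.06), np.float64(0.2)), (np.float64(0.4), np.float64(0.07), np.float64(0.13))]
0.25 322 [(np.float64(0.25), np.float64(0.06), np.float64(0.06)), (np.float64(0.35), np.float64(0.06), np.float64(0.39)), (np.float64(0.4), np.float64(0.09), np.float64(0.13))]
0.3 793 [(np.float64(0.2), np.float64(0.51), np.float64(0.52)), (np.float64(0.25), np.float64(0.06), np.float64(0.52)), (np.float64(0.3), np.float64(0.08), np.float64(0.12)), (np.float64(0.35
[... 965 characters left out ...]
loat64(0.54)), (np.float64(0.35), np.float64(0.07), np.float64(0.47))]
0.6 2553 [(np.float64(0.1), np.float64(0.43), np.float64(0.55)), (np.float64(0.15), np.float64(0.43), np.float64(0.55)), (np.float64(0.2), np.float64(0.43), np.float64(0.55)), (np.float64(0.25), np.float64(0.06), np.float64(0.54)), (np.float64(0.35), np.float64(0.06), np.float64(0.5))]
0.65 2457 [(np.float64(0.1), np.float64(0.43), np.float64(0.45)), (np.float64(0.15), np.float64(0.42), np.float64(0.46)), (np.float64(0.2), np.float64(0.42), np.float64(0.55)), (np.float64(0.25), np.float64(0.06), np.float64(0.54)), (np.float64(0.3), np.float64(0.09), np.float64(0.1)), (np.float64(0.35), np.float64(0.07), np.float64(0.52))]
```

Run:
```python
from h import *
print([a for a in dir(ctrl) if a[0]!='_'],[a for a in dir(readout) if a[0]!='_'])
A=np.load('/tmp/cloud.npy')
for P in [(.3,.22,.52),(.35,.23,.54),(.5,.23,.54),(.19,.37,.2),(.19,.37,.4),(.3,.37,.5),(.19,.37,.55)]: print(P,np.round(proj('scene',P)),np.round(proj('top',P)))
s=readout.get_state();print(s['joint_positions'],s['position'],s['time'])
im=cv2.imread('pics/top0.png');cv2.imwrite('pics/tl.png',cv2.resize(im[200:420,0:220],None,fx=2.7,fy=2.7))
im=cv2.imread('pics/scene0.png');cv2.imwrite('pics/sr.png',cv2.resize(im[0:220,260:560],None,fx=2.6,fy=2.6))
```

```text
['MotionError', 'finger_overhang'] ['get_state']
(0.3, 0.22, 0.52) [298. -31.] [ 88. 442.]
(0.35, 0.23, 0.54) [314. -37.] [ 73. 396.]
(0.5, 0.23, 0.54) [357. -23.] [ 85. 244.]
(0.19, 0.37, 0.2) [319.  72.] [ 81. 428.]
(0.19, 0.37, 0.4) [322.   2.] [  4. 492.]
(0.3, 0.37, 0.5) [349. -30.] [-46. 431.]
(0.19, 0.37, 0.55) [324. -61.] [-105.  584.]
[-1.30391143  0.32096086 -0.07013559  1.45048075  0.02263705  1.37080082
 -0.05690489] [0.1625876  0.62936635 0.23362193] 0.65
```

View pics/tl.png

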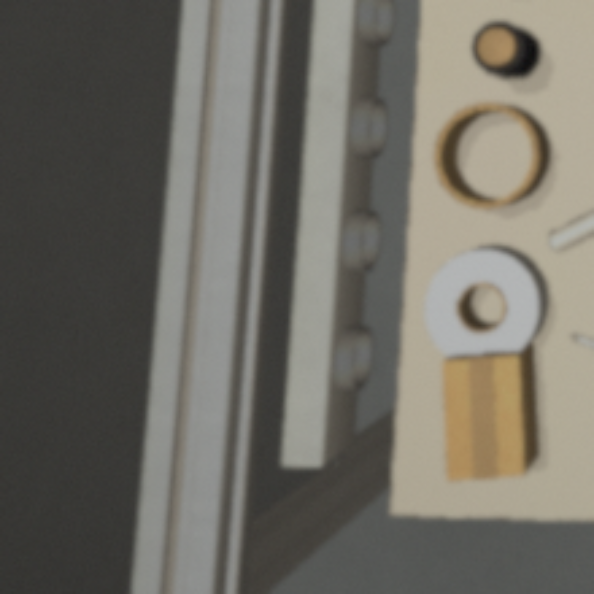

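View pics/sr.png

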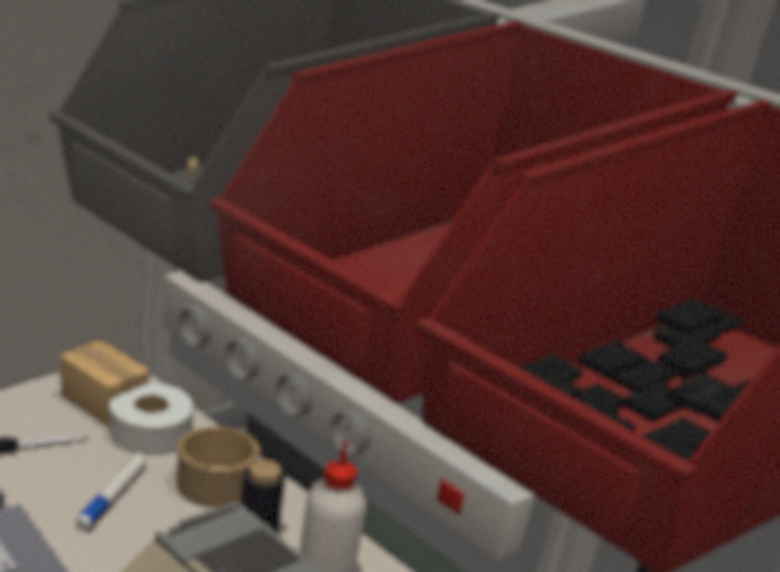

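```bash
python3 -m creep '[{"linear":[0,0,-0.03],"twist":[0,0,0],"fingers":-1},{"linear":[0,0,-0.06],"twist":[0,0,0],"fingers":-1},{"linear":[0,0,-0.09],"twist":[0,0,0],"fingers":-1},{"linear":[0,0,-0.11],"twist":[0,0,0],"fingers":-1}]' 20
python3 - <<'E'
from h import *
s=readout.get_state();print(s['joint_positions'].round(4).tolist(),s['position'],R.from_rotvec(s['tool_rot']).as_matrix().round(3).tolist())
E
```

```text
time: 0.98
position: [0.1345, 0.5206, 0.2335]
tool_rot: [-1.022, 1.319, 1.021]
ft_force: [-0.3, -0.6, -0.3]
grip_width: 0.998
[-1.2908, 0.0875, -0.0814, 1.7282, 0.0074, 1.3272, -0.0556] [0.13450911 0.52061346 0.23347721] [[-0.0, -0.968, 0.25], [-0.001, 0.25, 0.968], [-1.0, -0.0, -0.001]]
```

```bash
python3 -m creep '[{"linear":[0,0,0],"twist":[0,28,-48],"fingers":-1},{"linear":[0,0,0],"twist":[0,28,-48],"fingers":-1},{"linear":[0,0,0],"twist":[0,28,-48],"fingers":-1},{"linear":[0,0,0],"twist":[0,28,-48],"fingers":-1},{"linear":[0,0,0],"twist":[0,28,-48],"fingers":-1},{"linear":[0,0,0],"twist":[0,28,-48],"fingers":-1},{"linear":[0,0,0],"twist":[0,28,-48],"fingers":-1},{"linear":[0,0,0],"twist":[0,28,-48],"fingers":-1}]'
python3 - <<'E'
from h import *
s=readout.get_state();print(s['joint_positions'].round(4).tolist(),s['position'],R.from_rotvec(s['tool_rot']).as_matrix().round(3).tolist())
p=viewer.camera_params('wrist')
im,d=shot('wrist','w1.png')
print(np.array(p['cam_to_world']).round(3).tolist(),p['K'])
for v in range(10,230,35):
    print(v,[(u,unproj('wrist',u,v,d[v,u],p).round(2).tolist() if d[v,u]>0 else None) for u in range(20,560,60)])
E
```

```text
time: 1.65
position: [0.1334, 0.5237, 0.2326]
tool_rot: [-1.694, 1.071, 0.131]
ft_force: [-0.7, -0.3, -0.5]
grip_width: 1.003
[-1.6455, 0.6021, -0.0973, 1.3745, 0.6073, 1.985, -0.4248] [0.13340489 0.52367658 0.23263937] [[0.589, -0.699, 0.405], [-0.581, -0.019, 0.813], [-0.561, -0.715, -0.418]]
[[0.405, 0.53, 0.745, -0.004], [0.812, 0.165, -0.559, 0.61], [-0.42, 0.832, -0.363, 0.268], [0.0, 0.0, 0.0, 1.0]] [[307.09472288   0.         280.93643376]
 [  0.         307.09472288 206.69070392]
 [  0.           0.           1.        ]]
10 [(20, [0.0, 0.07, 0.06]), (80, [0.04, 0.1, 0.0]), (140, [0.09, 0.12, -0.07]), (200, [0.42, -0.7, -0.9]), (260, [0.4, -0.19, -0.7]), (320, [0.19, 0.37, -0.15]), (380, [0.49, 0.24, -0.7]), (440, [0.62, 0.37, -0.9]), (500, [0.65, 0.55, -0.9])]
45 [(20, [0.03, 0.06, 0.09]), (80, [0.08, 0.05, 0.02]), (140, [0.11, 0.16, -0.0]), (200, [0.58, -0.84, -0.9]), (260, [0.19, 0.3, -0.08]), (320, [0.2, 0.39, -0.08]), (380, [0.6, 0.22, -0.7]), (440, [0.75, 0.37, -0.9]), (500, [0.78, 0.56, -0.9])]
80 [(20, [0.32, -2.25, -0.47]), (80, [0.19, -0.33, -0.08]), (140, [0.19, 0
[... 471 characters left out ...]
24, -0.33]), (140, [0.34, -0.11, 0.03]), (200, [0.35, 0.08, -0.0]), (260, [0.21, 0.38, 0.1]), (320, [0.4, 0.33, -0.06]), (380, [1.15, 0.13, -0.7]), (440, [1.35, 0.35, -0.9]), (500, [1.32, 0.62, -0.9])]
185 [(20, [0.77, -2.26, 0.15]), (80, [1.13, -2.28, -0.1]), (140, [1.58, -2.29, -0.43]), (200, [0.19, 0.36, 0.17]), (260, [0.26, 0.37, 0.12]), (320, [0.39, 0.37, 0.02]), (380, [1.46, 0.07, -0.71]), (440, [1.66, 0.35, -0.9]), (500, [1.6, 0.65, -0.9])]
220 [(20, [0.92, -2.26, 0.37]), (80, [1.3, -2.27, 0.15]), (140, [1.81, -2.29, -0.14]), (200, [0.19, 0.39, 0.2]), (260, [0.29, 0.37, 0.15]), (320, [0.44, 0.37, 0.06]), (380, [1.91, -0.0, -0.72]), (440, [1.7, 0.39, -0.68]), (500, [1.96, 0.69, -0.9])]
```

View pics/w1.png

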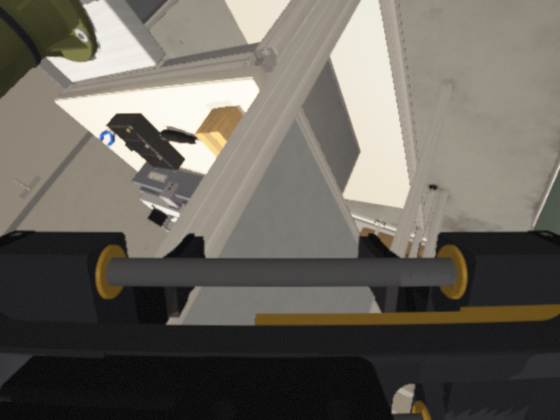

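```bash
cat > kin.py <<'E'
import numpy as np, itertools
from scipy.optimize import least_squares
Y=lambda a:np.array([[np.cos(a),0,np.sin(a)],[0,1,0],[-np.sin(a),0,np.cos(a)]])
Z=lambda a:np.array([[np.cos(a),-np.sin(a),0],[np.sin(a),np.cos(a),0],[0,0,1]])
e=np.array([0,0,1.])
def fk(q,L,s):
    h,a,c,l,o=L
    A=Z(s[0]*q[0])@Y(q[1]); el=h*e+A@e*a
    A=A@Z(s[1]*q[2])@Y(q[3]); w=el+A@e*c
    A=A@Z(s[2]*q[4])@Y(q[5]); t=w+A@e*l+A@np.array([o,0,0])
    return el,w,t,A
E
python3 - <<'E'
from kin import *
from scipy.spatial.transform import Rotation as R
D=[([-1.30391143,0.32096086,-0.07013559,1.45048075,0.02263705,1.37080082,-.0569],[0.16255,0.6291,0.2333],[-1.022,1.3197,1.0202]),
([-1.2908,0.0875,-0.0814,1.7282,0.0074,1.3272,-0.0556],[.1345,.5206,.2335],[-1.022,1.319,1.021]),
([-1.6455,0.6021,-0.0973,1.3745,0.6073,1.985,-0.4248],[.1334,.52368,.23264],[-1.694,1.071,.131])]
for s in itertools.product([1,-1],repeat=3):
    f=lambda L:np.concatenate([np.r_[fk(q,L,s)[2]-p, .3*(fk(q,L,s)[3]@e-R.from_rotvec(r).as_matrix()[:,0])] for q,p,r in D])
    o=least_squares(f,[.3,.47,.51,.4,0]); print(s,o.x.round(3),o.cost, [np.round(fk(q,o.x,s)[1],3).tolist() for q,_,_ in D])
E
```

```text
(1, 1, 1) [ 0.085 -0.027 -0.728 -0.015 -0.183] 0.13034296865355846 [[-0.141, 0.708, 0.204], [-0.139, 0.695, 0.234], [0.12, 0.674, 0.348]]
(1, 1, -1) [ 0.208 -0.287 -0.632 -0.172 -0.135] 0.19357347601463323 [[-0.144, 0.694, 0.061], [-0.127, 0.625, 0.075], [0.115, 0.734, 0.219]]
(1, -1, 1) [ 0.235 -0.082 -0.697  0.082 -0.233] 0.18746622074770852 [[-0.233, 0.669, 0.295], [-0.242, 0.639, 0.322], [-0.015, 0.687, 0.44]]
(1, -1, -1) [ 0.491 -0.657 -0.437 -0.286 -0.073] 0.23047880476995827 [[-0.197, 0.604, -0.046], [-0.166, 0.452, -0.058], [0.016, 0.773, 0.121]]
(-1, 1, 1) [ 0.494 -0.113  0.826 -0.029  0.21 ] 0.06399864165283517 [[0.259, 0.729, 0.223], [0.282, 0.74, 0.182], [0.027, 0.696, 0.077]]
(-1, 1, -1) [0.22  0.417 0.539 0.273 0.023] 0.004285960061667604 [[0.21, 0.625, 0.509], [0.196, 0.524, 0.506], [-0.003, 0.731, 0.353]]
(-1, -1, 1) [ 0.619 -0.345  0.952 -0.158  0.302] 0.066912953245492 [[0.153, 0.81, 0.102], [0.173, 0.877, 0.044], [-0.141, 0.667, -0.039]]
(-1, -1, -1) [ 0.216  0.531  0.483  0.392 -0.017] 0.0007161965011694396 [[0.136, 0.625, 0.623], [0.105, 0.504, 0.627], [-0.101, 0.737, 0.464]]
```

```bash
cat >> h.py <<'E'
def toward(P,Rd,s=None):
    s=s or readout.get_state();Rc=R.from_rotvec(s['tool_rot']).as_matrix()
    print('linear',(Rc.T@(np.array(P)-s['position'])).round(4).tolist(),'twist',np.degrees(R.from_matrix(Rc.T@Rd).as_rotvec()).round(1).tolist())
def mk(x,y):
    x=np.array(x,float);x/=np.linalg.norm(x);y=np.array(y,float);y-=x*(x@y);y/=np.linalg.norm(y);return np.c_[x,y,np.cross(x,y)]
E
python3 - <<'E'
from h import *
toward([.06,.5,.25],mk([.96,0,.28],[0,-1,0]))
E
```

```text
linear [-0.0411, 0.0353, -0.0569] twist [-59.3, 19.7, -66.3]
```

```bash
python3 -m creep '[{"linear":[-0.04,0.035,-0.057],"twist":[-59.3,19.7,-66.3],"fingers":-1},{"linear":[-0.04,0.035,-0.057],"twist":[-59.3,19.7,-66.3],"fingers":-1},{"linear":[-0.04,0.035,-0.057],"twist":[-59.3,19.7,-66.3],"fingers":-1},{"linear":[-0.04,0.035,-0.057],"twist":[-59.3,19.7,-66.3],"fingers":-1},{"linear":[-0.04,0.035,-0.057],"twist":[-59.3,19.7,-66.3],"fingers":-1},{"linear":[-0.04,0.035,-0.057],"twist":[-59.3,19.7,-66.3],"fingers":-1},{"linear":[-0.04,0.035,-0.057],"twist":[-59.3,19.7,-66.3],"fingers":-1},{"linear":[-0.04,0.035,-0.057],"twist":[-59.3,19.7,-66.3],"fingers":-1}]'
python3 - <<'E'
from h import *
s=readout.get_state();print(s['joint_positions'].round(4).tolist(),s['position'],R.from_rotvec(s['tool_rot']).as_matrix().round(3).tolist())
p=viewer.camera_params('wrist')
im,d=shot('wrist','w2.png')
print(np.array(p['cam_to_world']).round(3).tolist())
toward([.06,.5,.25],mk([.96,0,.28],[0,-1,0]))
E
```

```text
time: 2.37
position: [0.0637, 0.4996, 0.2548]
tool_rot: [-2.568, 0.573, -0.163]
ft_force: [-0.2, -1.3, -0.1]
grip_width: 1.004
[-2.2769, 0.7858, 0.4004, 1.563, 0.7824, 2.03, 0.2514] [0.06365955 0.49964559 0.25475274] [[0.904, -0.367, 0.219], [-0.427, -0.786, 0.447], [0.008, -0.497, -0.868]]
[[0.218, 0.129, 0.967, -0.099], [0.445, 0.869, -0.217, 0.511], [-0.869, 0.478, 0.132, 0.218], [0.0, 0.0, 0.0, 1.0]]
linear [-0.0028, -0.0, 0.0021] twist [-24.8, 8.6, -28.0]
```

View pics/w2.png

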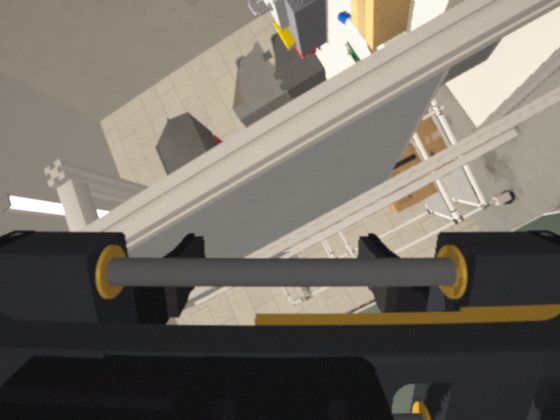

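Run:
```python
from h import *
p={'K':None}
import json
d=np.load('/tmp/wrist_d.npy');p=viewer.camera_params('wrist')
for u,v in [(50,172),(60,165),(60,178),(75,205),(85,220),(90,180),(130,188),(145,190),(20,203),(70,212),(115,207),(10,210),(110,225),(150,205),(200,180),(95,212),(180,175),(330,115),(200,110),(270,80),(130,130)]:
    print(u,v,unproj('wrist',u,v,d[v,u],p).round(3) if d[v,u]>0 else None)
im=cv2.imread('pics/w2.png');cv2.imwrite('pics/w2c.png',cv2.resize(im[120:240,0:240],None,fx=3.3,fy=3.3,interpolation=cv2.INTER_CUBIC))
P=np.array([unproj('wrist',u,v,d[v,u],p) for v in range(0,235,2) for u in range(0,560,2) if d[v,u]>0])
m=(P[:,2]>.3)&(P[:,0]>.12)&(P[:,0]<.9)&(P[:,1]<.6)&(P[:,1]>-.1)
q=P[m]
for x in np.arange(.15,.6,.03):
    k=q[abs(q[:,0]-x)<.015]
    if len(k): print(round(x,2),len(k),[(round(y,2),k[abs(k[:,1]-y)<.02][:,2].min().round(2),k[abs(k[:,1]-y)<.02][:,2].max().round(2)) for y in np.arange(-.1,.5,.04) if (abs(k[:,1]-y)<.02).any()])
```

```text
50 172 [0.229 0.235 0.534]
60 165 [0.229 0.235 0.514]
60 178 [0.228 0.253 0.52 ]
75 205 [0.239 0.295 0.519]
85 220 [0.238 0.322 0.511]
90 180 [0.275 0.249 0.513]
130 188 [0.368 0.243 0.513]
145 190 [0.189 0.356 0.383]
20 203 [ 1.549 -0.783  2.138]
70 212 [0.238 0.3   0.53 ]
115 207 [ 2.674 -0.955  2.225]
10 210 [ 1.506 -0.747  2.19 ]
110 225 [0.189 0.371 0.438]
150 205 [0.199 0.37  0.39 ]
200 180 [0.189 0.379 0.32 ]
95 212 [0.264 0.306 0.513]
180 175 [0.188 0.363 0.338]
330 115 [0.188 0.387 0.172]
200 110 [ 2.948 -1.606  0.984]
270 80 [ 0.87  -0.123  0.186]
130 130 [ 2.961 -1.893  1.891]
0.18 946 [(np.float64(0.34), np.float64(0.3), np.float64(0.48)), (np.float64(0.38), np.float64(0.3), np.float64(0.47))]
0.21 404 [(np.float64(0.38), np.float64(0.3), np.float64(0.45))]
0.24 471 [(np.float64(0.22), np.float64(0.51), np.float64(0.54)), (np.float64(0.26), np.float64(0.51), np.float64(0.54)), (np.float64(0.3), np.float64(0.51), np.float64(0.54)), (np.float64(0.34), np.float64(0.51), np.float64(0.54)), (np.float64(0.38), np.float64(0.31), np.float64(0.39))]
0.27 127 [(np.float64(0.22), np
[... 592 characters left out ...]
64(0.51), np.float64(0.54)), (np.float64(0.38), np.float64(0.3), np.float64(0.44))]
0.39 131 [(np.float64(0.22), np.float64(0.51), np.float64(0.52)), (np.float64(0.26), np.float64(0.51), np.float64(0.54)), (np.float64(0.38), np.float64(0.3), np.float64(0.44))]
0.42 90 [(np.float64(0.22), np.float64(0.51), np.float64(0.52)), (np.float64(0.38), np.float64(0.3), np.float64(0.44))]
0.45 68 [(np.float64(0.38), np.float64(0.3), np.float64(0.44))]
0.48 60 [(np.float64(0.38), np.float64(0.3), np.float64(0.43))]
0.51 50 [(np.float64(0.38), np.float64(0.3), np.float64(0.43))]
0.54 45 [(np.float64(0.38), np.float64(0.3), np.float64(0.43))]
0.57 41 [(np.float64(0.38), np.float64(0.3), np.float64(0.43))]
```

View pics/w2c.png

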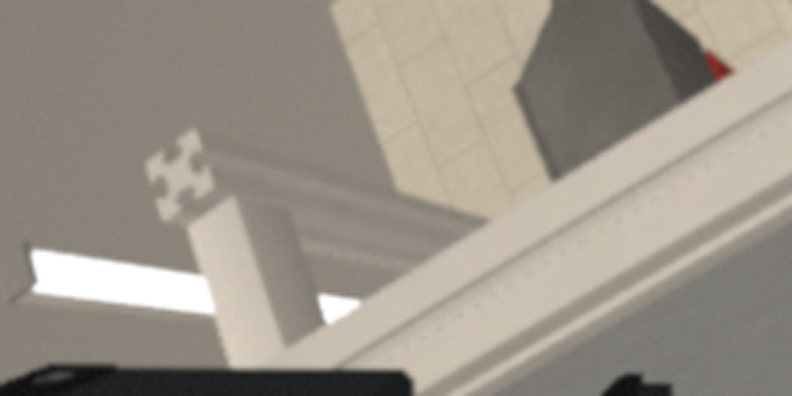

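Run:
```python
from kin import *
from scipy.spatial.transform import Rotation as R
D=[([-1.30391143,0.32096086,-0.07013559,1.45048075,0.02263705,1.37080082,-.0569],[0.16255,0.6291,0.2333],[-1.02228547,1.31972541,1.02017401]),
([-1.2908,0.0875,-0.0814,1.7282,0.0074,1.3272,-0.0556],[.1345,.5206,.2335],[-1.022,1.319,1.021]),
([-1.6455,0.6021,-0.0973,1.3745,0.6073,1.985,-0.4248],[.1334,.52368,.23264],[-1.694,1.071,.131]),
([-2.2769,0.7858,0.4004,1.563,0.7824,2.03,0.2514],[0.06365955,0.49964559,0.25475274],[-2.568,.573,-.163])]
s=(-1,-1,-1)
f=lambda L:np.concatenate([np.r_[fk(q,L,s)[2]-p] for q,p,r in D])
o=least_squares(f,[.3,.47,.51,.4,0]);print(o.x.round(3),f(o.x).round(3))
for q,p,r in D:
    el,w,t,A=fk(q,o.x,s);Rt=R.from_rotvec(r).as_matrix();print(el.round(2),w.round(3),(A@e).round(3),Rt[:,0].round(3))
    print((A.T@Rt).round(3).tolist(), q[6])
```

```text
[ 0.214  0.526  0.473  0.387 -0.03 ] [-0.023  0.015 -0.001 -0.026  0.003  0.003 -0.002 -0.002 -0.008 -0.007
 -0.007  0.007]
[0.04 0.16 0.71] [0.134 0.614 0.619] [ 0.  0. -1.] [-0.    -0.002 -1.   ]
[[0.002, -0.057, -0.998], [0.0, 0.998, -0.057], [1.0, 0.0, 0.002]] -0.0569
[0.01 0.04 0.74] [0.103 0.494 0.623] [-0.    -0.001 -1.   ] [-0.    -0.001 -1.   ]
[[0.0, -0.055, -0.998], [0.0, 0.998, -0.055], [1.0, -0.0, 0.0]] -0.0556
[-0.02  0.3   0.65] [-0.099  0.725  0.462] [ 0.589 -0.581 -0.561] [ 0.589 -0.581 -0.561]
[[-0.0, -0.412, -0.911], [-0.0, 0.911, -0.412], [1.0, -0.0, -0.0]] -0.4248
[-0.24  0.28  0.59] [-0.302  0.639  0.28 ] [ 0.904 -0.427  0.008] [ 0.904 -0.427  0.008]
[[-0.0, 0.249, -0.968], [0.0, 0.968, 0.249], [1.0, -0.0, -0.0]] 0.2514
```

```bash
cat >> kin.py <<'E'
S=(-1,-1,-1)
def frames(q):
    A2=Z(-q[0])@Y(q[1]); A3=A2@Z(-q[2]); A4=A3@Y(q[3]);A5=A4@Z(-q[4]);A6=A5@Y(q[5]);A7=A6@Z(-q[6])
    return A2,A3,A4,A5,A6,A7
E
python3 - <<'E'
from kin import *
D=[([-1.30391143,0.32096086,-0.07013559,1.45048075,0.02263705,1.37080082,-.0569],[0.16255,0.6291,0.2333]),
([-1.2908,0.0875,-0.0814,1.7282,0.0074,1.3272,-0.0556],[.1345,.5206,.2335]),
([-1.6455,0.6021,-0.0973,1.3745,0.6073,1.985,-0.4248],[.1334,.52368,.23264]),
([-2.2769,0.7858,0.4004,1.563,0.7824,2.03,0.2514],[0.06365955,0.49964559,0.25475274])]
def rows(q):
    F=frames(q);I=np.eye(3)
    return np.c_[I[:,2],F[0]@e,F[2]@e,F[5]@e, F[1]@I[:,0],F[2]@I[:,0],F[4]@I[:,0], F[0]@I[:,1],F[3]@I[:,1]]
M=np.vstack([rows(q) for q,_ in D]);b=np.concatenate([p for _,p in D])
for idx in ([0,1,2,3],[0,1,2,3,4,5],[0,1,2,3,4,5,6],[0,1,2,3,7,8],[0,1,2,3,7],[0,1,2,3,8],[0,1,2,3,4,5,6,7]):
    x,*_=np.linalg.lstsq(M[:,idx],b,rcond=None); print(idx,x.round(3),np.abs(M[:,idx]@x-b).max().round(4))
E
```

```text
[0, 1, 2, 3] [0.23  0.511 0.508 0.388] 0.0257
[0, 1, 2, 3, 4, 5] [ 0.224  0.497  0.498  0.39   0.009 -0.021] 0.0251
[0, 1, 2, 3, 4, 5, 6] [ 0.193  0.495  0.492  0.389 -0.039 -0.05  -0.044] 0.0254
[0, 1, 2, 3, 7, 8] [ 0.253  0.465  0.514  0.359 -0.024 -0.003] 0.0016
[0, 1, 2, 3, 7] [ 0.252  0.468  0.514  0.36  -0.026] 0.0018
[0, 1, 2, 3, 8] [ 0.26   0.445  0.518  0.353 -0.027] 0.008
[0, 1, 2, 3, 4, 5, 6, 7] [ 0.257  0.472  0.514  0.359  0.004  0.01   0.003 -0.026] 0.0012
```

```bash
cat >> kin.py <<'E'
LO=np.array([-2.86,-.3,-1.38,.06,-1.56,.09,-2.69]);HI=np.array([2.86,2.09,1.24,2.45,4.7,2.05,2.69])
def full(q):
    F=frames(q);s=.252*e+F[0]@np.array([0,-.026,0]);el=s+F[0]@e*.468;w=el+F[2]@e*.514;t=w+F[5]@e*.36
    T=F[5]@np.array([[0,0,-1],[0,1,0],[1,0,0.]])
    return el,w,t,T
def ik(P,Rd,q0):
    def f(q):
        _,_,t,T=full(q);return np.r_[(t-P)*5,(T-Rd).ravel(),.02*(q-q0)]
    o=least_squares(f,np.clip(q0,LO+1e-3,HI-1e-3),bounds=(LO,HI));_,_,t,T=full(o.x)
    return o.x,np.linalg.norm(t-P),np.degrees(np.arccos(np.clip((np.trace(T.T@Rd)-1)/2,-1,1)))
E
cat > plan.py <<'E'
from h import *; from kin import *
s=readout.get_state();q=s['joint_positions'];P0=s['position'];R0=R.from_rotvec(s['tool_rot']).as_matrix()
print('model err',full(q)[2]-P0,(full(q)[3]-R0).max())
def pose(phi,rw,zw,d):
    c,sn=np.cos(np.radians(phi)),np.sin(np.radians(phi))
    rad=np.array([c,sn,0]);cw=np.array([sn,-c,0]);D=d[0]*rad+d[1]*cw+d[2]*e;D/=np.linalg.norm(D)
    W=np.array([rw*c,rw*sn,zw]); return W+.36*D,D
def run(seq,q=q,show=True):
    for (P,Rd) in seq:
        q,ep,er=ik(P,Rd,q);el,w,t,_=full(q)
        print('TCP',P.round(3),'err %.3f %.1f'%(ep,er),'q',q.round(2),'el',el.round(2),'w',w.round(2), 'wr %.2f'%np.hypot(*w[:2]))
        print('   lin',(R0.T@(P-P0)).round(3).tolist(),'twist',np.degrees(R.from_matrix(R0.T@Rd).as_rotvec()).round(1).tolist())
    return q
E
python3 - <<'E'
from plan import *
seq=[]
for phi in [140,125,110,95,80,65,50,35,20]:
    P,D=pose(phi,.32,.40,(-.45,.7,-.5)); 
    yt=np.cross(np.array([0,0,-1.]),D) # so that z = x cross y points down
    seq.append((P,mk(D,yt)))
run(seq)
E
```

```text
model err [ 0.00039298  0.00216317 -0.001024  ] 6.106226635438361e-16
TCP [0.05  0.297 0.215] err 0.000 0.0 q [-2.58 -0.2   0.05  2.42  0.76  1.68  0.68] el [ 0.09 -0.03  0.71] w [-0.25  0.21  0.4 ] wr 0.32
   lin [0.073, 0.182, -0.058] twist [-38.3, -40.5, -32.9]
TCP [0.125 0.274 0.215] err 0.000 0.0 q [-2.45 -0.21  0.18  2.42  0.77  1.7   0.67] el [ 0.09 -0.04  0.71] w [-0.18  0.26  0.4 ] wr 0.32
   lin [0.151, 0.173, -0.052] twist [-35.1, -37.5, -18.2]
TCP [0.192 0.233 0.215] err 0.000 0.0 q [-2.33 -0.23  0.3   2.43  0.79  1.72  0.65] el [ 0.09 -0.06  0.71] w [-0.11  0.3   0.4 ] wr 0.32
   lin [0.229, 0.182, -0.055] twist [-31.6, -34.1, -3.7]
TCP [0.245 0.175 0.215] err 0.000 0.0 q [-2.2  -0.25  0.43  2.44  0.8   1.74  0.63] el [ 0.09 -0.08  0.71] w [-0.03  0.32  0.4 ] wr 0.32
   lin [0.302, 0.208, -0.069] twist [-27.7, -30.4, 10.7]
TCP [0.282 0.106 0.215] err 0.000 0.0 q [-2.06 -0.27  0.55  2.44  0.82  1.77  0.6 ] el [ 0.08 -0.1   0.7 ] w [0.06 0.32 0.4 ] wr 0.32
   lin [0.365, 0.25, -0.091] twist [-23.5, -26.3, 24.9]
TCP [0.3   0.029 0.215] err 0.000 0.0 q [-1.9  -0.3   0.64  2.45  0.84  1.8   0.58] el [ 0.07 -0.12  0.7 ] w [0.14 0.29 0.4 ] wr 0.32
   lin [0.413, 0.304, -0.121] twist [-19.1, -21.9, 38.9]
TCP [ 0.297 -0.05   0.215] err 0.000 0.0 q [-1.64 -0.3   0.64  2.45  0.84  1.8   0.58] el [ 0.04 -0.14  0.7 ] w [0.21 0.25 0.4 ] wr 0.32
   lin [0.444, 0.368, -0.156] twist [-14.3, -17.2, 52.7]
TCP [ 0.274 -0.125  0.215] err 0.000 0.0 q [-1.38 -0.3   0.64  2.45  0.84  1.8   0.58] el [-0.   -0.14  0.7 ] w [0.26 0.18 0.4 ] wr 0.32
   lin [0.455, 0.436, -0.194] twist [-9.2, -12.1, 66.3]
TCP [ 0.233 -0.192  0.215] err 0.000 0.0 q [-1.11 -0.3   0.64  2.45  0.84  1.8   0.58] el [-0.04 -0.14  0.7 ] w [0.3  0.11 0.4 ] wr 0.32
   lin [0.445, 0.504, -0.232] twist [-3.8, -6.7, 79.7]
```

```bash
python3 -m creep '[{"linear":[0.01,0.02,-0.007],"twist":[-4,-4.2,-3.4],"fingers":-1},{"linear":[0.02,0.045,-0.015],"twist":[-8,-8.4,-6.8],"fingers":-1},{"linear":[0.03,0.07,-0.022],"twist":[-12,-12.6,-10.2],"fingers":-1},{"linear":[0.035,0.09,-0.03],"twist":[-16,-16.8,-13.6],"fingers":-1},{"linear":[0.045,0.115,-0.038],"twist":[-20,-21,-17],"fingers":-1},{"linear":[0.055,0.14,-0.045],"twist":[-24,-25.2,-20.4],"fingers":-1},{"linear":[0.065,0.16,-0.052],"twist":[-28,-29.4,-23.8],"fingers":1},{"linear":[0.073,0.182,-0.058],"twist":[-32,-33.6,-27.2],"fingers":1}]'
cat > sw.py <<'E'
from plan import *
import sys
seq=[]
for phi in map(float,sys.argv[3].split(',')):
    P,D=pose(phi,float(sys.argv[1]),float(sys.argv[2]),(-.45,.7,-.5)); seq.append((P,mk(D,np.cross(np.array([0,0,-1.]),D))))
print('q',q.round(3)); run(seq)
E
python3 sw.py .325 .4 140,133,126,119,112,105,98,91,84
```

```text
time: 3.08
position: [0.0498, 0.2979, 0.214]
tool_rot: [-3.023, -0.255, 0.669]
ft_force: [-0.8, -0.3, 1.4]
grip_width: 0.925
model err [0.00079376 0.00077065 0.0009884 ] 6.841315708383533e-16
q [-2.568 -0.029  0.076  2.362  0.751  1.727  0.496]
TCP [0.046 0.3   0.215] err 0.000 0.0 q [-2.59 -0.19  0.06  2.41  0.76  1.68  0.68] el [ 0.09 -0.02  0.71] w [-0.25  0.21  0.4 ] wr 0.33
   lin [-0.003, -0.003, 0.001] twist [-7.5, -6.6, -5.7]
TCP [0.082 0.293 0.215] err 0.000 0.0 q [-2.53 -0.19  0.12  2.41  0.77  1.69  0.67] el [ 0.09 -0.03  0.71] w [-0.22  0.24  0.4 ] wr 0.32
   lin [0.028, 0.01, -0.014] twist [-4.2, -6.4, 0.5]
TCP [0.117 0.281 0.215] err 0.000 0.0 q [-2.47 -0.2   0.18  2.41  0.77  1.7   0.67] el [ 0.09 -0.04  0.71] w [-0.19  0.26  0.4 ] wr 0.32
   lin [0.057, 0.027, -0.029] twist [-0.9, -6.2, 6.7]
TCP [0.15  0.264 0.215] err 0.000 0.0 q [-2.41 -0.2   0.24  2.42  0.78  1.7   0.66] el [ 0.09 -0.04  0.71] w [-0.16  0.28  0.4 ] wr 0.32
   lin [0.084, 0.049, -0.043] twist [2.4, -5.9, 12.9]
TCP [0.181 0.244 0.215] err 0.000 0.0 q [-2.35 -0.21  0.3   2.42  0.78  1.71  0.65] el [ 0
[... 161 characters left out ...]
2.42  0.79  1.72  0.64] el [ 0.09 -0.06  0.71] w [-0.08  0.31  0.4 ] wr 0.32
   lin [0.13, 0.101, -0.068] twist [8.9, -5.3, 25.3]
TCP [0.235 0.193 0.215] err 0.000 0.0 q [-2.23 -0.23  0.42  2.43  0.8   1.73  0.63] el [ 0.09 -0.07  0.71] w [-0.05  0.32  0.4 ] wr 0.32
   lin [0.148, 0.132, -0.078] twist [12.2, -5.0, 31.4]
TCP [0.257 0.163 0.215] err 0.000 0.0 q [-2.17 -0.24  0.47  2.43  0.81  1.75  0.62] el [ 0.08 -0.08  0.71] w [-0.01  0.32  0.4 ] wr 0.32
   lin [0.162, 0.165, -0.088] twist [15.5, -4.7, 37.6]
TCP [0.275 0.13  0.215] err 0.000 0.0 q [-2.11 -0.25  0.53  2.43  0.82  1.76  0.61] el [ 0.08 -0.09  0.7 ] w [0.03 0.32 0.4 ] wr 0.32
   lin [0.173, 0.2, -0.095] twist [18.9, -4.3, 43.7]
```

```bash
python3 -m creep '[{"linear":[0.028,0.01,-0.014],"twist":[-4.2,-6.4,0.5],"fingers":1},{"linear":[0.057,0.027,-0.029],"twist":[-0.9,-6.2,6.7],"fingers":1},{"linear":[0.084,0.049,-0.043],"twist":[2.4,-5.9,12.9],"fingers":1},{"linear":[0.108,0.073,-0.056],"twist":[5.6,-5.6,19.1],"fingers":1},{"linear":[0.13,0.101,-0.068],"twist":[8.9,-5.3,25.3],"fingers":1},{"linear":[0.148,0.132,-0.078],"twist":[12.2,-5,31.4],"fingers":1},{"linear":[0.162,0.165,-0.088],"twist":[15.5,-4.7,37.6],"fingers":1},{"linear":[0.173,0.2,-0.095],"twist":[18.9,-4.3,43.7],"fingers":1}]'
python3 sw.py .325 .4 84,77,70,63,56,49,42,35,28
```

```text
time: 3.75
position: [0.2754, 0.1295, 0.2163]
tool_rot: [-2.692, 0.96, 0.743]
ft_force: [1.3, 1.0, -0.3]
grip_width: 0.321
model err [-0.00023811  0.00423797  0.00207912] 6.661338147750939e-16
q [-2.09  -0.244  0.515  2.418  0.812  1.759  0.611]
TCP [0.275 0.13  0.215] err 0.000 0.0 q [-2.09 -0.25  0.51  2.43  0.81  1.75  0.61] el [ 0.08 -0.09  0.71] w [0.03 0.32 0.4 ] wr 0.33
   lin [0.0, -0.0, 0.002] twist [-0.8, 0.0, -0.3]
TCP [0.288 0.096 0.215] err 0.000 0.0 q [-2.03 -0.26  0.57  2.43  0.82  1.77  0.6 ] el [ 0.08 -0.1   0.7 ] w [0.07 0.32 0.4 ] wr 0.32
   lin [0.028, 0.018, -0.015] twist [2.8, 0.1, 5.7]
TCP [0.298 0.06  0.215] err 0.000 0.0 q [-1.97 -0.28  0.62  2.44  0.83  1.78  0.59] el [ 0.07 -0.11  0.7 ] w [0.11 0.31 0.4 ] wr 0.33
   lin [0.054, 0.04, -0.031] twist [6.4, 0.1, 11.7]
TCP [0.303 0.023 0.215] err 0.000 0.0 q [-1.9  -0.3   0.68  2.44  0.84  1.8   0.58] el [ 0.07 -0.12  0.7 ] w [0.15 0.29 0.4 ] wr 0.33
   lin [0.077, 0.065, -0.045] twist [10.1, 0.1, 17.7]
TCP [ 0.304 -0.014  0.215] err 0.000 0.0 q [-1.79 -0.3   0.69  2.44  0.85  1.8   0.58] el [ 0.06 -0.13  0.7 ] w [0.18 0.27 0.4 ] wr 0.33
   lin [0.097, 0.093, -0.057] twist [13.7, 0.2, 23.7]
TCP [ 0.3   -0.051  0.215] err 0.000 0.0 q [-1.67 -0.3   0.69  2.44  0.85  1.8   0.58] el [ 0.04 -0.13  0.7 ] w [0.21 0.25 0.4 ] wr 0.33
   lin [0.115, 0.124, -0.068] twist [17.3, 0.2, 29.7]
TCP [ 0.291 -0.087  0.215] err 0.000 0.0 q [-1.55 -0.3   0.69  2.44  0.85  1.8   0.58] el [ 0.02 -0.14  0.7 ] w [0.24 0.22 0.4 ] wr 0.33
   lin [0.128, 0.157, -0.077] twist [20.9, 0.2, 35.7]
TCP [ 0.278 -0.122  0.215] err 0.000 0.0 q [-1.43 -0.3   0.69  2.44  0.85  1.8   0.58] el [ 0.01 -0.14  0.7 ] w [0.27 0.19 0.4 ] wr 0.33
   lin [0.139, 0.192, -0.083] twist [24.5, 0.2, 41.7]
TCP [ 0.261 -0.155  0.215] err 0.000 0.0 q [-1.31 -0.3   0.69  2.44  0.85  1.8   0.58] el [-0.01 -0.14  0.7 ] w [0.29 0.15 0.4 ] wr 0.33
   lin [0.145, 0.229, -0.088] twist [28.1, 0.3, 47.7]
```

```bash
python3 -m creep '[{"linear":[0.028,0.018,-0.015],"twist":[2.8,0.1,5.7],"fingers":1},{"linear":[0.054,0.04,-0.031],"twist":[6.4,0.1,11.7],"fingers":1},{"linear":[0.077,0.065,-0.045],"twist":[10.1,0.1,17.7],"fingers":1},{"linear":[0.097,0.093,-0.057],"twist":[13.7,0.2,23.7],"fingers":1},{"linear":[0.115,0.124,-0.068],"twist":[17.3,0.2,29.7],"fingers":1},{"linear":[0.128,0.157,-0.077],"twist":[20.9,0.2,35.7],"fingers":1},{"linear":[0.139,0.192,-0.083],"twist":[24.5,0.2,41.7],"fingers":1},{"linear":[0.145,0.229,-0.088],"twist":[28.1,0.3,47.7],"fingers":1}]'
python3 sw.py .325 .4 28,21,14,7
```

```text
time: 4.42
position: [0.2626, -0.1554, 0.2164]
tool_rot: [-1.827, 1.982, 0.501]
ft_force: [1.0, 0.3, -0.4]
grip_width: 0.004
model err [0.00387617 0.00423445 0.00278972] 3.3306690738754696e-16
q [-1.311 -0.294  0.69   2.425  0.845  1.806  0.579]
TCP [ 0.261 -0.155  0.215] err 0.000 0.0 q [-1.3  -0.3   0.69  2.44  0.85  1.8   0.58] el [-0.01 -0.14  0.7 ] w [0.29 0.15 0.4 ] wr 0.33
   lin [0.001, 0.001, 0.002] twist [-0.3, 0.0, 0.2]
TCP [ 0.241 -0.186  0.215] err 0.000 0.0 q [-1.18 -0.3   0.69  2.44  0.85  1.8   0.58] el [-0.03 -0.14  0.7 ] w [0.3  0.12 0.4 ] wr 0.33
   lin [0.028, 0.019, -0.015] twist [3.3, 0.0, 6.2]
TCP [ 0.216 -0.214  0.215] err 0.000 0.0 q [-1.06 -0.3   0.69  2.44  0.85  1.8   0.58] el [-0.04 -0.13  0.7 ] w [0.32 0.08 0.4 ] wr 0.33
   lin [0.054, 0.041, -0.031] twist [6.9, 0.0, 12.2]
TCP [ 0.189 -0.238  0.215] err 0.000 0.0 q [-0.94 -0.3   0.69  2.44  0.85  1.8   0.58] el [-0.06 -0.13  0.7 ] w [0.32 0.04 0.4 ] wr 0.33
   lin [0.077, 0.067, -0.045] twist [10.5, 0.1, 18.2]
```

```bash
cat >> h.py <<'E'
YAW=np.radians(-8.0);CT=np.array([.5731,-.1228])
def cab(x,y,z):
    c,s=np.cos(YAW),np.sin(YAW);return np.array([CT[0]+c*x-s*y,CT[1]+s*x+c*y,z])
def uncab(P):
    c,s=np.cos(YAW),np.sin(YAW);d=np.array(P[:2])-CT;return np.array([c*d[0]+s*d[1],-s*d[0]+c*d[1],P[2]])
cx=np.array([np.cos(YAW),np.sin(YAW),0]);cy=np.array([-np.sin(YAW),np.cos(YAW),0])
def down(ydir): return mk([0,0,-1],ydir)
E
python3 - <<'E'
from plan import *
from h import *
Rd=down(-cx)
for P in [cab(-.19,-.03,.24),cab(-.18,-.03,.065),cab(-.15,-.03,.065),cab(-.12,-.03,.065)]:
    print(P.round(3)); q=run([(P,Rd)],q)
# scene: dial_mark etc
E
```

```text
model err [0.00387617 0.00423445 0.00278972] 3.3306690738754696e-16
[ 0.381 -0.126  0.24 ]
TCP [ 0.381 -0.126  0.24 ] err 0.000 0.1 q [-0.36 -0.3   0.52  2.03  0.15  1.38  1.54] el [-0.12 -0.07  0.7 ] w [ 0.38 -0.13  0.6 ] wr 0.40
   lin [-0.045, -0.115, 0.0] twist [2.8, -59.0, 2.0]
[ 0.391 -0.127  0.065]
TCP [ 0.391 -0.127  0.065] err 0.000 0.0 q [-0.34 -0.07  0.58  2.24  0.04  0.96  1.65] el [-0.02 -0.03  0.72] w [ 0.39 -0.13  0.43] wr 0.41
   lin [0.045, -0.124, 0.15] twist [2.8, -59.0, 2.0]
[ 0.42  -0.132  0.065]
TCP [ 0.42  -0.132  0.065] err 0.000 0.0 q [-0.34  0.01  0.59  2.17 -0.01  0.96  1.69] el [ 0.01 -0.02  0.72] w [ 0.42 -0.13  0.43] wr 0.44
   lin [0.047, -0.154, 0.149] twist [2.8, -59.0, 2.0]
[ 0.45  -0.136  0.065]
TCP [ 0.45  -0.136  0.065] err 0.000 0.0 q [-0.33  0.09  0.59  2.11 -0.06  0.96  1.73] el [ 0.05 -0.01  0.72] w [ 0.45 -0.14  0.43] wr 0.47
   lin [0.049, -0.184, 0.149] twist [2.8, -59.0, 2.0]
```

```bash
python3 -m creep '[{"linear":[-0.006,-0.014,0],"twist":[0.3,-7,0.2],"fingers":1},{"linear":[-0.012,-0.028,0],"twist":[0.6,-14,0.5],"fingers":1},{"linear":[-0.018,-0.043,0],"twist":[0.9,-21,0.7],"fingers":1},{"linear":[-0.024,-0.057,0],"twist":[1.2,-28,0.9],"fingers":1},{"linear":[-0.03,-0.072,0],"twist":[1.6,-35,1.2],"fingers":1},{"linear":[-0.036,-0.086,0],"twist":[2,-42,1.4],"fingers":1},{"linear":[-0.042,-0.1,0],"twist":[2.4,-49,1.7],"fingers":1},{"linear":[-0.045,-0.115,0],"twist":[2.7,-56,2],"fingers":1}]'
python3 - <<'E'
from plan import *
print(q.round(2)); run([(cab(-.19,-.03,.24),down(-cx)),(cab(-.185,-.03,.065),down(-cx))])
# refine measurement from cameras: drawer face edge, knob
p=viewer.camera_params('wrist')
im,d=shot('wrist','w3.png'); shot('top','top1.png'); shot('scene','scene1.png')
for c in ['top','scene','wrist']:
  for l in ['drawer_front','dial_grip','dial_mark','shackle_grip']:
    r=nets.place_of(c,l); print(c,l,[(np.round(uncab(a['centre']),4).tolist(),round(a['conf'],2)) for a in r[:2]])
E
```

```text
time: 5.08
position: [0.3826, -0.1243, 0.2435]
tool_rot: [-1.263, 1.419, 1.01]
ft_force: [0.3, 0.1, -0.9]
grip_width: 0.005
model err [0.00429788 0.00073122 0.00120905] 7.494005416219807e-16
[-0.37 -0.28  0.36  2.04  0.31  1.39  1.36]
TCP [ 0.381 -0.126  0.24 ] err 0.000 0.0 q [-0.35 -0.3   0.51  2.03  0.15  1.38  1.54] el [-0.12 -0.07  0.7 ] w [ 0.38 -0.13  0.6 ] wr 0.40
   lin [0.004, 0.002, -0.001] twist [0.7, -12.0, 0.7]
TCP [ 0.386 -0.127  0.065] err 0.000 0.0 q [-0.33 -0.08  0.58  2.25  0.05  0.96  1.65] el [-0.03 -0.04  0.72] w [ 0.39 -0.13  0.43] wr 0.41
   lin [0.175, -0.001, 0.035] twist [0.7, -12.0, 0.7]
top drawer_front [([-0.1386, -0.0015, 0.0612], 0.78)]
top dial_grip [([-0.0451, -0.0483, 0.1324], 0.73)]
top dial_mark [([-0.0811, -0.0471, 0.113], 0.98), ([0.028, 0.3894, 0.0004], 0.3)]
top shackle_grip [([-0.0487, 0.0196, 0.1465], 0.73), ([0.184, 0.0548, 0.063], 0.64)]
scene drawer_front [([-0.1413, 0.005, 0.0559], 0.54)]
scene dial_grip [([-0.0448, -0.0509, 0.1303], 0.67)]
scene dial_mark [([-0.0773, -0.0525, 0.1096], 0.74)]
scene shackle_grip [([-0.0441, 0.0169, 0.1427], 0.61), ([-0.0446, -0.0489, 0.1281], 0.29)]
wrist drawer_front [([-0.1416, 0.0019, 0.0539], 0.72)]
wrist dial_grip []
wrist dial_mark []
wrist shackle_grip []
```

View pics/w3.png

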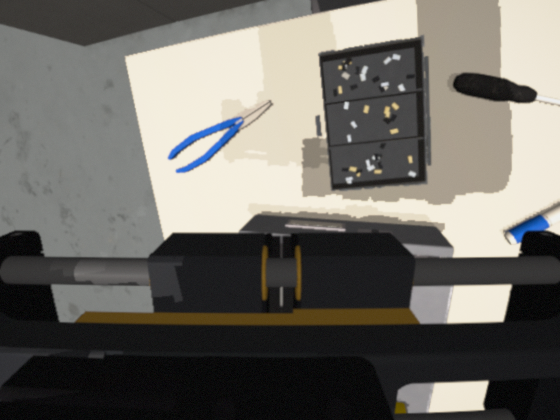

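View pics/top1.png

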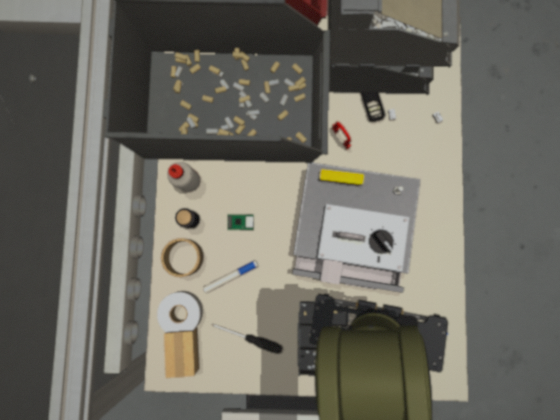

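```bash
python3 -m creep '[{"linear":[0.02,0,0.005],"twist":[0.3,-6,0.3],"fingers":1},{"linear":[0.05,0,0.01],"twist":[0.7,-12,0.7],"fingers":1},{"linear":[0.08,0,0.015],"twist":[0.7,-12,0.7],"fingers":1},{"linear":[0.11,0,0.022],"twist":[0.7,-12,0.7],"fingers":1},{"linear":[0.14,0,0.03],"twist":[0.7,-12,0.7],"fingers":1},{"linear":[0.165,0,0.035],"twist":[0.7,-12,0.7],"fingers":1},{"linear":[0.175,0,0.035],"twist":[0.7,-12,0.7],"fingers":1},{"linear":[0.175,0,0.035],"twist":[0.7,-12,0.7],"fingers":1}]'
python3 - <<'E'
from plan import *
print(q.round(2),uncab(P0),R0.round(3).tolist()); run([(cab(-.15,-.03,.065),down(-cx))])
E
```

```text
time: 6.5
position: [0.3783, -0.1276, 0.0596]
tool_rot: [-1.11, 1.287, 1.116]
ft_force: [-1.4, -0.0, 0.5]
grip_width: 0.007
model err [0.00694847 0.00072507 0.00022748] 1.474514954580286e-16
[-0.36 -0.06  0.6   2.24  0.06  0.96  1.64] [-0.19225534 -0.03182996  0.05959693] [[-0.015, -0.991, 0.133], [-0.008, 0.134, 0.991], [-1.0, 0.014, -0.01]]
TCP [ 0.42  -0.132  0.065] err 0.000 0.0 q [-0.36  0.01  0.62  2.17 -0.01  0.96  1.69] el [ 0.01 -0.02  0.72] w [ 0.42 -0.13  0.43] wr 0.44
   lin [-0.006, -0.042, 0.002] twist [0.3, -0.6, -0.8]
```

```bash
python3 -m creep '[{"linear":[-0.005,-0.015,0.001],"twist":[0,0,-0.8],"fingers":1},{"linear":[-0.005,-0.03,0.002],"twist":[0,0,-0.8],"fingers":1},{"linear":[-0.005,-0.038,0.002],"twist":[0,0,-0.8],"fingers":1},{"linear":[-0.005,-0.045,0.002],"twist":[0,0,-0.8],"fingers":1}]'
python3 - <<'E'
from h import *
s=readout.get_state();print(uncab(s['position']),R.from_rotvec(s['tool_rot']).as_matrix().round(3).tolist())
E
```

```text
time: 6.83
position: [0.4279, -0.1315, 0.0681]
tool_rot: [-1.121, 1.271, 1.101]
ft_force: [-1.9, 0.2, 0.7]
grip_width: 0.006
[-0.14260209 -0.02886563  0.06809653] [[0.007, -0.991, 0.133], [-0.01, 0.132, 0.991], [-1.0, -0.008, -0.009]]
```

```bash
python3 -m creep '[{"linear":[0.002,-0.006,0],"twist":[0,0,0],"fingers":1},{"linear":[0.002,-0.012,0],"twist":[0,0,0],"fingers":1},{"linear":[0.002,-0.016,0],"twist":[0,0,0],"fingers":1}]'
python3 -c "
from h import *
s=readout.get_state();print(uncab(s['position']),s['ft_force'])"
python3 -m creep '[{"linear":[0,-0.004,0],"twist":[0,0,0],"fingers":1},{"linear":[0,-0.008,0],"twist":[0,0,0],"fingers":1}]'
python3 -c "
from h import *
s=readout.get_state();print(uncab(s['position']),s['ft_force'])"
```

```text
time: 7.08
position: [0.4388, -0.1333, 0.0641]
tool_rot: [-1.115, 1.277, 1.108]
ft_force: [-7.8, 1.8, 5.4]
grip_width: 0.007
[-0.13156097 -0.02911244  0.06406841] [-7.82865462  1.82384666  5.36695574]
time: 7.25
position: [0.4485, -0.1347, 0.0643]
tool_rot: [-1.118, 1.274, 1.104]
ft_force: [-13.5, 0.7, 2.7]
grip_width: 0.003
[-0.121723   -0.02908613  0.06429683] [-13.45575276   0.65070657   2.73005898]
```

```bash
python3 -m creep '[{"linear":[0,-0.003,0],"twist":[0,0,0],"fingers":1},{"linear":[0,-0.003,0],"twist":[0,0,0],"fingers":1}]'
python3 -c "
from h import *
s=readout.get_state();print(uncab(s['position']),s['ft_force'])
shot('top','top2.png');shot('scene','scene2.png')
im=cv2.imread('pics/top2.png');cv2.imwrite('pics/top2c.png',cv2.resize(im[150:300,280:430],None,fx=4,fy=4,interpolation=cv2.INTER_CUBIC))
for c in ['top','scene']:
    r=nets.place_of(c,'drawer_front'); print(c,[(np.round(uncab(a['centre']),4).tolist(),round(a['conf'],2)) for a in r[:2]])
"
```

```text
time: 7.42
position: [0.4484, -0.1347, 0.0638]
tool_rot: [-1.113, 1.279, 1.109]
ft_force: [-11.5, 2.3, 8.1]
grip_width: 0.008
[-0.12179566 -0.0290968   0.06382678] [-11.5293674    2.26256699   8.1206365 ]
top [([-0.1078, 0.0008, 0.0606], 0.75)]
scene [([-0.0547, 0.361, 0.0017], 0.25)]
```

View pics/top2c.png

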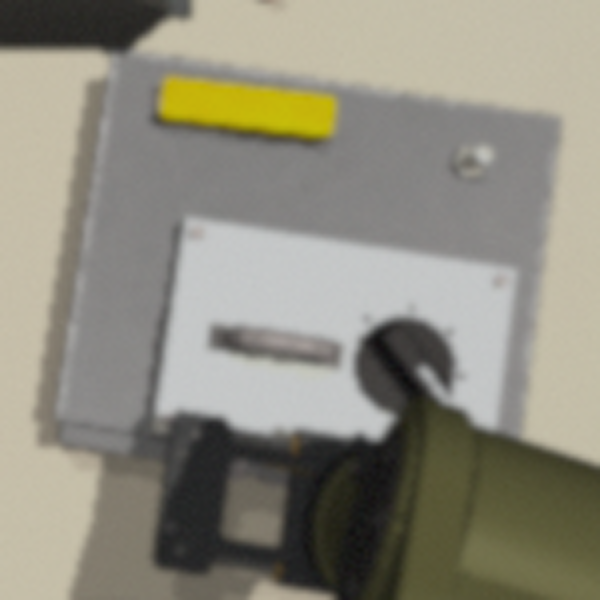

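```bash
python3 -m creep '[{"linear":[0,-0.006,0],"twist":[0,0,0],"fingers":1},{"linear":[0,-0.006,0],"twist":[0,0,0],"fingers":1},{"linear":[0,-0.006,0],"twist":[0,0,0],"fingers":1}]'
python3 -c "
from h import *
s=readout.get_state();print(uncab(s['position']),s['ft_force'])"
```

```text
time: 7.87
position: [0.4485, -0.1347, 0.0627]
tool_rot: [-1.105, 1.287, 1.119]
ft_force: [-24.4, 4.4, 18.6]
grip_width: 0.006
[-0.12171696 -0.02907355  0.06273642] [-24.43226003   4.4424243   18.57550875]
```

```bash
python3 -m creep '[{"linear":[0,0.02,0],"twist":[0,0,0],"fingers":1},{"linear":[-0.005,0.04,0],"twist":[0,0,0],"fingers":1},{"linear":[-0.04,0.045,0],"twist":[0,0,0],"fingers":1},{"linear":[-0.08,0.045,0],"twist":[0,0,0],"fingers":-1},{"linear":[-0.12,0.045,0],"twist":[0,0,0],"fingers":-1},{"linear":[-0.16,0.045,0],"twist":[0,0,0],"fingers":-1},{"linear":[-0.18,0.045,0],"twist":[0,0,0],"fingers":-1}]'
python3 -c "
from h import *
s=readout.get_state();print(uncab(s['position']),s['ft_force'])
shot('top','top3.png');shot('scene','scene3.png')
im=cv2.imread('pics/top3.png');cv2.imwrite('pics/top3c.png',cv2.resize(im[150:300,280:430],None,fx=4,fy=4,interpolation=cv2.INTER_CUBIC))
for c in ['top','scene']:
  for l in ['drawer_front','dial_mark','dial_grip']:
    r=nets.place_of(c,l); print(c,l,[(np.round(uncab(a['centre']),4).tolist(),round(a['conf'],2)) for a in r[:2]])
"
```

```text
time: 8.45
position: [0.4155, -0.1288, 0.2501]
tool_rot: [-1.123, 1.265, 1.096]
ft_force: [0.9, 0.4, -0.4]
grip_width: 0.222
[-0.15527409 -0.02783925  0.25005039] [ 0.85525936  0.43549931 -0.363819  ]
top drawer_front [([-0.1107, 0.0013, 0.0572], 0.66), ([-0.0455, 0.0194, 0.1477], 0.36)]
top dial_mark [([-0.0764, -0.0496, 0.1112], 0.56)]
top dial_grip [([-0.111, 0.0022, 0.061], 0.74), ([-0.0458, -0.0473, 0.1326], 0.59)]
scene drawer_front []
scene dial_mark [([-0.0798, -0.0513, 0.1109], 0.72)]
scene dial_grip [([-0.0438, -0.0505, 0.1321], 0.86), ([-0.0545, 0.3625, 0.0014], 0.28)]
```

View pics/top3c.png

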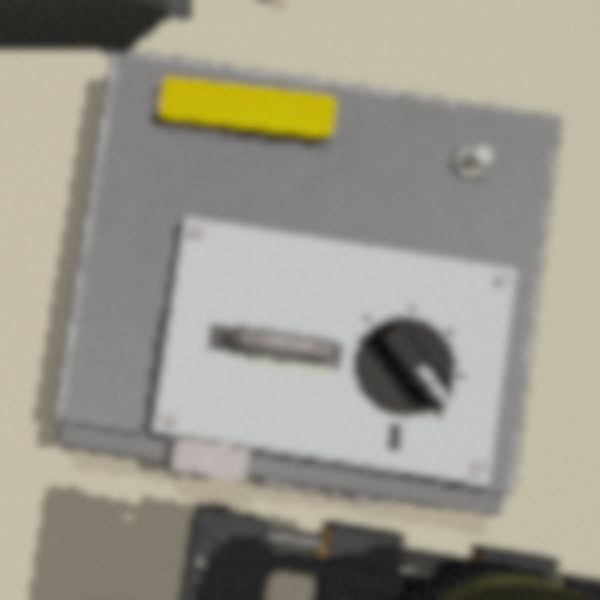

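Run:
```python
from plan import *
def yw(a): return down(R.from_rotvec([0,0,np.radians(a)]).apply(-cx))
print(q.round(2)); q=run([(cab(-.045,-.05,.22),yw(46)),(cab(-.045,-.05,.127),yw(46)),(cab(-.045,-.05,.127),yw(0))])
```

```text
model err [0.00638566 0.00100863 0.00136496] 4.805184028455756e-16
[-0.39 -0.21  0.55  1.96  0.12  1.36  1.56]
TCP [ 0.522 -0.166  0.22 ] err 0.000 0.0 q [-0.26  0.1   0.56  1.76 -0.05  1.3   2.55] el [ 0.05 -0.01  0.72] w [ 0.52 -0.17  0.58] wr 0.55
   lin [0.024, -0.113, -0.023] twist [-45.7, -0.6, -0.0]
TCP [ 0.522 -0.166  0.127] err 0.000 0.0 q [-0.24  0.18  0.55  1.87 -0.11  1.12  2.59] el [ 0.09 -0.01  0.71] w [ 0.52 -0.17  0.49] wr 0.55
   lin [0.117, -0.113, -0.022] twist [-45.7, -0.6, -0.0]
TCP [ 0.522 -0.166  0.127] err 0.000 0.0 q [-0.32  0.19  0.64  1.88 -0.13  1.12  1.81] el [0.09 0.   0.71] w [ 0.52 -0.17  0.49] wr 0.55
   lin [0.117, -0.113, -0.022] twist [0.3, -0.5, 0.2]
```

```bash
python3 -m creep '[{"linear":[0,-0.02,-0.004],"twist":[-6,0,0],"fingers":-0.15},{"linear":[0,-0.04,-0.008],"twist":[-12,0,0],"fingers":-0.15},{"linear":[0,-0.06,-0.012],"twist":[-18,0,0],"fingers":-0.15},{"linear":[0,-0.08,-0.016],"twist":[-24,0,0],"fingers":-0.15},{"linear":[0,-0.1,-0.02],"twist":[-31,-0.3,0],"fingers":-0.15},{"linear":[0.01,-0.113,-0.023],"twist":[-38,-0.6,0],"fingers":-0.15},{"linear":[0.024,-0.113,-0.023],"twist":[-45.7,-0.6,0],"fingers":-0.15},{"linear":[0.024,-0.113,-0.023],"twist":[-45.7,-0.6,0],"fingers":-0.15}]'
python3 - <<'E'
from plan import *
print(q.round(2),uncab(P0),R0.round(3).tolist())
def yw(a): return down(R.from_rotvec([0,0,np.radians(a)]).apply(-cx))
run([(cab(-.045,-.05,.127),yw(46))])
shot('scene','scene4.png');im=cv2.imread('pics/scene4.png')
u,v=map(int,proj('scene',cab(-.045,-.05,.13)));print(u,v)
cv2.imwrite('pics/scene4c.png',cv2.resize(im[v-60:v+60,u-70:u+90],None,fx=4.5,fy=4.5,interpolation=cv2.INTER_CUBIC))
im=cv2.imread('pics/scene3.png');cv2.imwrite('pics/scene3c.png',cv2.resize(im[v-60:v+60,u-70:u+90],None,fx=4.5,fy=4.5,interpolation=cv2.INTER_CUBIC))
E
```

```text
time: 9.52
position: [0.5205, -0.1662, 0.2176]
tool_rot: [-1.678, 0.819, 1.686]
ft_force: [-0.6, -0.1, -0.5]
grip_width: 0.574
model err [ 0.00795111  0.00041712 -0.00067963] 2.220446049250313e-16
[-0.37  0.12  0.69  1.75 -0.08  1.3   2.57] [-0.04604602 -0.05028794  0.21757351] [[-0.005, -0.786, -0.618], [-0.001, -0.618, 0.786], [-1.0, 0.004, 0.003]]
TCP [ 0.522 -0.166  0.127] err 0.000 0.0 q [-0.35  0.19  0.68  1.88 -0.13  1.12  2.61] el [0.09 0.01 0.71] w [ 0.52 -0.17  0.49] wr 0.55
   lin [0.091, -0.001, -0.001] twist [0.2, 0.1, -0.3]
203 207
```

View pics/scene4c.png

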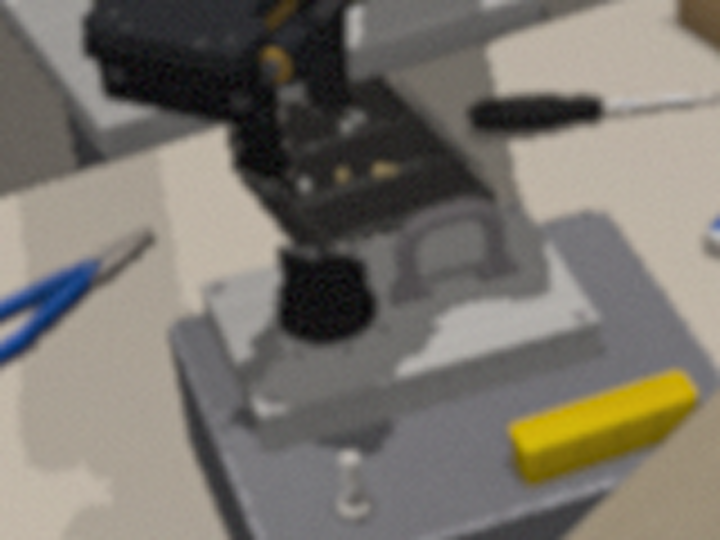

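View pics/scene3c.png

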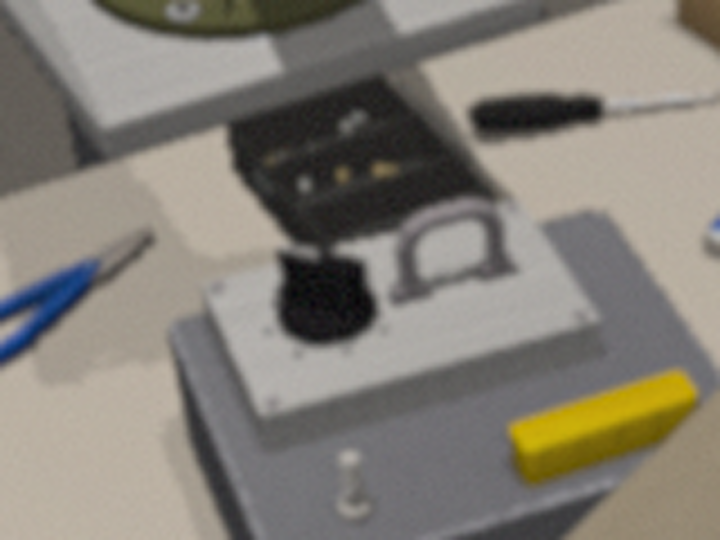

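```bash
python3 -m creep '[{"linear":[0.025,-0.001,-0.001],"twist":[0,0,0],"fingers":-0.15},{"linear":[0.05,-0.001,-0.001],"twist":[0,0,0],"fingers":-0.15},{"linear":[0.075,-0.001,-0.001],"twist":[0,0,0],"fingers":-0.15},{"linear":[0.09,-0.001,-0.001],"twist":[0,0,-0.3],"fingers":-0.15},{"linear":[0.09,-0.001,-0.001],"twist":[0,0,-0.3],"fingers":-0.15}]' 25
python3 - <<'E'
from h import *
s=readout.get_state();print(uncab(s['position']),s['ft_force'],s['torque'],s['joint_positions'].round(2))
E
```

```text
time: 9.98
position: [0.5208, -0.1656, 0.1285]
tool_rot: [-1.674, 0.816, 1.678]
ft_force: [-0.8, -0.3, 0.2]
grip_width: 0.573
[-0.04586088 -0.04967869  0.12847316] [-0.76403607 -0.28815977  0.17798971] [ 0.05008554  0.06939396 -0.00899116] [-0.34  0.21  0.67  1.86 -0.15  1.12  2.62]
```

Now close on the knob.

```bash
python3 -m creep '[{"linear":[0,0,0],"twist":[0,0,0],"fingers":1},{"linear":[0,0,0],"twist":[0,0,0],"fingers":1},{"linear":[0,0,0],"twist":[0,0,0],"fingers":1},{"linear":[0,0,0],"twist":[0,0,0],"fingers":1},{"linear":[0,0,0],"twist":[0,0,0],"fingers":1},{"linear":[0,0,0],"twist":[0,0,0],"fingers":1}]' 25
python3 - <<'E'
from h import *
s=readout.get_state();print(uncab(s['position']),s['ft_force'],s['torque'],R.from_rotvec(s['tool_rot']).as_matrix().round(3).tolist(),s['grip_width']*87)
E
```

```text
time: 10.48
position: [0.524, -0.1665, 0.1321]
tool_rot: [-1.682, 0.812, 1.673]
ft_force: [-0.2, -0.8, -0.9]
grip_width: 0.205
[-0.04258936 -0.05010454  0.13209501] [-0.1735673  -0.77695918 -0.90828233] [0.06299042 0.06899641 0.01126276] [[0.007, -0.788, -0.616], [0.003, -0.616, 0.788], [-1.0, -0.008, -0.002]] 17.809751596859396
```

```bash
python3 -m creep '[{"linear":[0,0,0],"twist":[0,0,0],"fingers":1},{"linear":[0,0,0],"twist":[0,0,0],"fingers":1},{"linear":[0,0,0],"twist":[5,0,0],"fingers":1},{"linear":[0,0,0],"twist":[10,0,0],"fingers":1}]' 25
python3 - <<'E'
from h import *
s=readout.get_state();print(uncab(s['position']),s['ft_force'],s['torque'],s['grip_width']*87)
E
```

```text
time: 10.82
position: [0.5226, -0.1648, 0.1318]
tool_rot: [-1.556, 0.931, 1.556]
ft_force: [-4.6, 4.0, 6.2]
grip_width: 0.148
[-0.04414845 -0.04861206  0.13178229] [-4.56436593  3.98276582  6.23619466] [0.99527646 1.03280045 0.18478845] 12.83643694651676
```

```bash
python3 -m creep '[{"linear":[0,0,0],"twist":[6,0,0],"fingers":1},{"linear":[0,0,0],"twist":[12,0,0],"fingers":1},{"linear":[0,0,0],"twist":[18,0,0],"fingers":1},{"linear":[0,0,0],"twist":[24,0,0],"fingers":1},{"linear":[0,0,0],"twist":[30,0,0],"fingers":1},{"linear":[0,0,0],"twist":[36,0,0],"fingers":1},{"linear":[0,0,0],"twist":[36,0,0],"fingers":1}]' 25
python3 - <<'E'
from h import *
s=readout.get_state();Rm=R.from_rotvec(s['tool_rot']).as_matrix();print(uncab(s['position']),s['ft_force'],s['torque'],s['grip_width']*87)
print('jaw angle to cab y',np.degrees(np.arctan2(Rm[1,2],Rm[0,2]))-90+8)
E
```

```text
time: 11.4
position: [0.5226, -0.1644, 0.1318]
tool_rot: [-1.1, 1.266, 1.105]
ft_force: [-4.7, 5.2, 6.9]
grip_width: 0.146
[-0.04419979 -0.04824399  0.13179296] [-4.69731801  5.17818652  6.93671653] [0.91453987 1.09641548 0.02399127] 12.711695308833683
jaw angle to cab y -0.1465360552197552
```

```bash
python3 -m creep '[{"linear":[0,0,0],"twist":[0,0,0],"fingers":0.36},{"linear":[0,0,0],"twist":[0,0,0],"fingers":0.36},{"linear":[0,0,0],"twist":[0,0,0],"fingers":0.36},{"linear":[-0.025,0,0],"twist":[0,0,0],"fingers":0.36},{"linear":[-0.06,0,0],"twist":[0,0,0],"fingers":0.36},{"linear":[-0.1,0,0],"twist":[0,0,0],"fingers":0.36},{"linear":[-0.14,0.03,0],"twist":[0,0,0],"fingers":0.36},{"linear":[-0.16,0.07,0],"twist":[0,0,0],"fingers":0.36}]'
python3 - <<'E'
from h import *
s=readout.get_state();print(uncab(s['position']),s['ft_force'],s['grip_width']*87)
shot('top','top5.png');shot('scene','scene5.png')
im=cv2.imread('pics/top5.png');cv2.imwrite('pics/top5c.png',cv2.resize(im[150:300,280:430],None,fx=4,fy=4,interpolation=cv2.INTER_CUBIC))
im=cv2.imread('pics/scene5.png');cv2.imwrite('pics/scene5c.png',cv2.resize(im[147:267,133:293],None,fx=4.5,fy=4.5,interpolation=cv2.INTER_CUBIC))
E
```

```text
time: 12.07
position: [0.4645, -0.1597, 0.289]
tool_rot: [-1.111, 1.265, 1.098]
ft_force: [0.6, 0.7, 0.3]
grip_width: 0.315
[-0.10237953 -0.05162369  0.28900066] [0.56354221 0.74917631 0.31950415] 27.401743699640395
```

View pics/top5c.png

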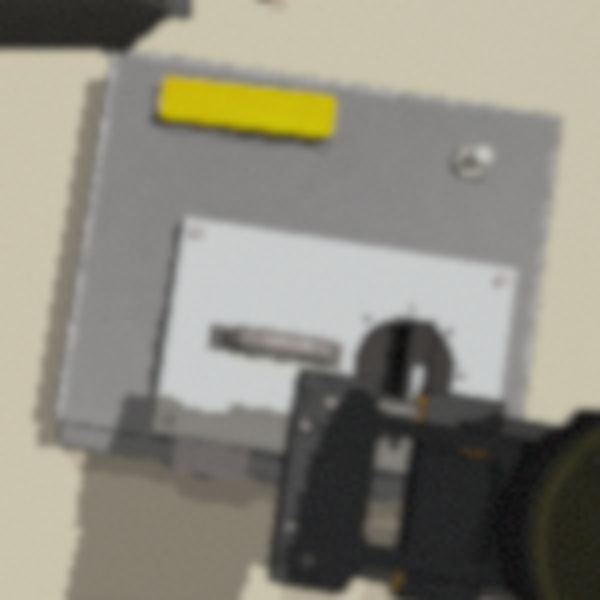

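View pics/scene5c.png

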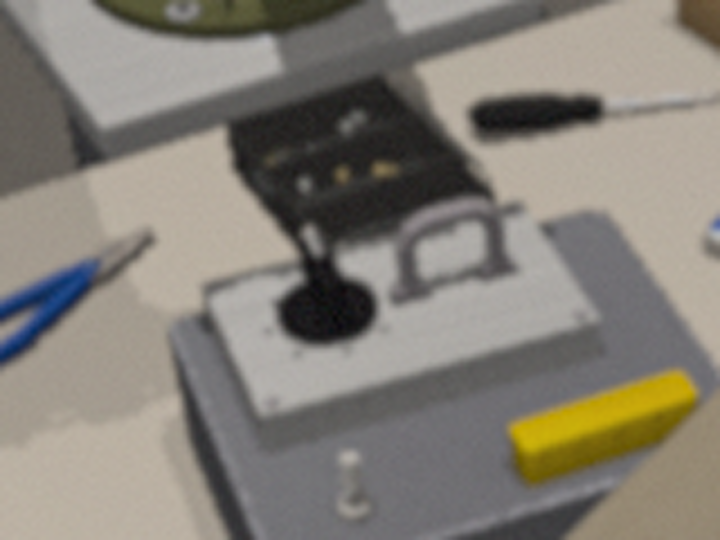

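```bash
python3 -m creep '[{"linear":[0,0,0.03],"twist":[7,0,0],"fingers":-0.3},{"linear":[0,0,0.06],"twist":[14,0,0],"fingers":-0.3},{"linear":[0,0,0.09],"twist":[21,0,0],"fingers":-0.3},{"linear":[0,0,0.12],"twist":[28,0,0],"fingers":-0.3},{"linear":[0,0,0.15],"twist":[35,0,0],"fingers":-0.3},{"linear":[0,0,0.18],"twist":[42,0,0],"fingers":-0.3},{"linear":[0,0,0.19],"twist":[49,0,0],"fingers":-0.3},{"linear":[0,0,0.19],"twist":[56,0,0],"fingers":-0.3}]'
cat > chk.py <<'E'
from h import *
import sys
s=readout.get_state();print(uncab(s['position']),s['time'])
n=sys.argv[1]
out=[]
for c in ('top','scene'):
    im,_=shot(c,f'{c}{n}.png');im=im[:,:,::-1].copy()
    u,v=map(int,proj(c,cab(-.055,-.05,.13)));k=9
    z=cv2.resize(im[v-22:v+22,u-22:u+22],None,fx=k,fy=k,interpolation=cv2.INTER_CUBIC)
    z2=z.copy()
    for th,col in ((0,(0,255,0)),(45,(0,0,255))):
        a=np.radians(th)
        for r in (-.022,0,.022):
            P=cab(-.045-r*np.cos(a),-.05-r*np.sin(a),.141);uu,vv=proj(c,P)
            cv2.circle(z2,(int((uu-u+22.5)*k),int((vv-v+22.5)*k)),4,col,-1 if r>0 else 1)
    uu,vv=proj(c,cab(-.08,-.05,.109));cv2.circle(z2,(int((uu-u+22.5)*k),int((vv-v+22.5)*k)),6,(255,255,0),1)
    out.append(np.hstack([z,z2]))
cv2.imwrite(f'pics/chk{n}.png',cv2.resize(np.vstack(out),(600,600)))
E
python3 chk.py 6
```

```text
time: 12.83
position: [0.489, 0.0336, 0.2849]
tool_rot: [-0.354, 1.536, 0.358]
ft_force: [-0.7, -0.4, -0.1]
grip_width: 0.642
[-0.10509934  0.14317869  0.28490667] 12.8333
```

View pics/chk6.png

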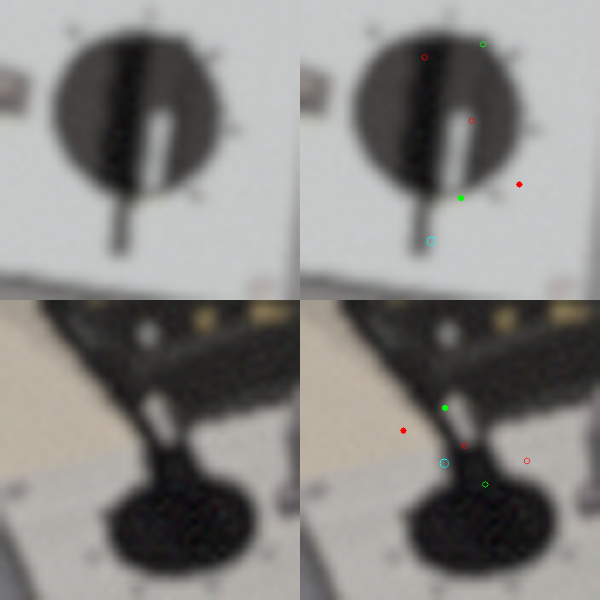

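The top crop shows the bright pointer line running from (163,110) to (152,185). That is parallel to the predicted 0 direction and aimed at the mark at (120,230), so the dial is at 0 within 1–2°. The shackle I mean is the grey steel one in the lock case at top5c (275,345). The red one behind the cabinet, top (341,134), is the look-alike.

Run:
```python
from plan import *
Rd=down(cy)
run([(cab(-.045,.015,.23),Rd),(cab(-.045,.015,.137),Rd),(cab(-.045,.015,.28),Rd)])
for c in ['top','scene']:
    r=nets.boxes_of(c,'shackle_grip'); print(c,[(np.round(uncab(a['centre']),4).tolist(),round(a['conf'],2)) for a in r[:3]])
    r=nets.place_of(c,'shackle_grip'); print(c,[(np.round(uncab(a['centre']),4).tolist(),round(a['conf'],2)) for a in r[:3]])
im=cv2.imread('pics/top6.png');u,v=map(int,proj('top',cab(-.045,.015,.14)));cv2.imwrite('pics/sh.png',cv2.resize(im[v-30:v+30,u-40:u+40],None,fx=8,fy=8,interpolation=cv2.INTER_CUBIC))
```

```text
model err [0.00546377 0.00252384 0.00060485] 2.4393193628208243e-16
TCP [ 0.531 -0.102  0.23 ] err 0.000 0.0 q [-0.47  0.07  0.65  1.77 -0.05  1.32  0.05] el [ 0.04 -0.01  0.72] w [ 0.53 -0.1   0.59] wr 0.54
   lin [0.055, -0.137, -0.021] twist [34.1, 0.3, -0.1]
TCP [ 0.531 -0.102  0.137] err 0.000 0.0 q [-0.44  0.16  0.64  1.88 -0.1   1.13  0.1 ] el [0.08 0.01 0.71] w [ 0.53 -0.1   0.5 ] wr 0.54
   lin [0.148, -0.137, -0.021] twist [34.1, 0.3, -0.1]
TCP [ 0.531 -0.102  0.28 ] err 0.000 0.0 q [-0.47  0.04  0.64  1.69 -0.03  1.42  0.03] el [ 0.03 -0.01  0.72] w [ 0.53 -0.1   0.64] wr 0.54
   lin [0.005, -0.137, -0.021] twist [34.1, 0.3, -0.1]
top [([0.0167, 0.3746, 0.098], 0.66), ([0.1823, 0.0547, 0.0531], 0.65), ([-0.0466, 0.0239, 0.1478], 0.52)]
top [([0.1848, 0.0556, 0.0643], 0.73), ([-0.045, 0.018, 0.1466], 0.54), ([-0.0407, 0.0191, 0.0806], 0.47)]
scene []
scene [([-0.0428, 0.0157, 0.1429], 0.73)]
```

View pics/sh.png

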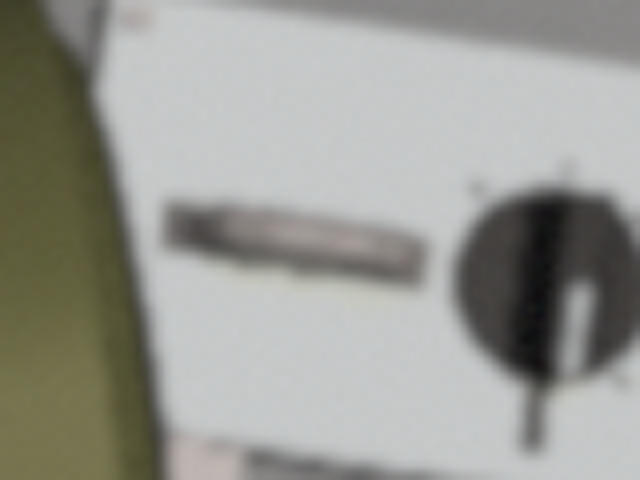

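The crop confirms the steel-grey shackle, with its bar from (165,225) to (425,260). Next I'll move above it.

```bash
python3 -m creep '[{"linear":[0,-0.02,-0.003],"twist":[6,0,0],"fingers":-0.3},{"linear":[0.005,-0.045,-0.007],"twist":[12,0,0],"fingers":-0.3},{"linear":[0.015,-0.07,-0.011],"twist":[18,0,0],"fingers":-0.3},{"linear":[0.025,-0.095,-0.015],"twist":[24,0,0],"fingers":-0.3},{"linear":[0.035,-0.115,-0.018],"twist":[30,0,0],"fingers":-0.3},{"linear":[0.045,-0.13,-0.021],"twist":[34.1,0.3,0],"fingers":-0.3},{"linear":[0.055,-0.135,-0.022],"twist":[34.1,0.3,0],"fingers":-0.3},{"linear":[0.055,-0.135,-0.022],"twist":[34.1,0.3,0],"fingers":-0.3}]'
python3 - <<'E'
from plan import *
print(uncab(P0)); run([(cab(-.045,.016,.137),down(cy))])
E
```

```text
time: 13.8
position: [0.5272, -0.1028, 0.2292]
tool_rot: [0.112, 1.571, -0.109]
ft_force: [-1.1, 0.7, -0.1]
grip_width: 0.654
model err [ 0.00751893  0.00129652 -0.00039037] 3.0813025742038036e-16
[-0.04820383  0.01337858  0.22917159]
TCP [ 0.531 -0.101  0.137] err 0.000 0.0 q [-0.44  0.16  0.64  1.88 -0.1   1.13  0.1 ] el [0.08 0.01 0.71] w [ 0.53 -0.1   0.5 ] wr 0.54
   lin [0.092, 0.002, 0.003] twist [-0.1, -0.2, -0.1]
```

```bash
python3 -m creep '[{"linear":[0.025,0.002,0.002],"twist":[0,0,0],"fingers":-0.3},{"linear":[0.05,0.002,0.002],"twist":[0,0,0],"fingers":-0.3},{"linear":[0.075,0.002,0.002],"twist":[0,0,0],"fingers":-0.3},{"linear":[0.091,0.002,0.002],"twist":[0,0,0],"fingers":-0.3},{"linear":[0.091,0.002,0.002],"twist":[0,0,0],"fingers":-0.3}]'
python3 -c "
from h import *
s=readout.get_state();print(uncab(s['position']),s['ft_force'])"
python3 -m creep '[{"linear":[0,0,0],"twist":[0,0,0],"fingers":1},{"linear":[0,0,0],"twist":[0,0,0],"fingers":1},{"linear":[0,0,0],"twist":[0,0,0],"fingers":1},{"linear":[0,0,0],"twist":[0,0,0],"fingers":1},{"linear":[0,0,0],"twist":[0,0,0],"fingers":1},{"linear":[0,0,0],"twist":[0,0,0],"fingers":1},{"linear":[0,0,0],"twist":[0,0,0],"fingers":1},{"linear":[0,0,0],"twist":[0,0,0],"fingers":1}]' 45
python3 -c "
from h import *
s=readout.get_state();print(uncab(s['position']),s['ft_force'],s['grip_width']*87)"
```

```text
time: 14.22
position: [0.5284, -0.0972, 0.1371]
tool_rot: [0.109, 1.574, -0.105]
ft_force: [-1.0, 0.9, 0.6]
grip_width: 0.647
[-0.04787242  0.01916829  0.13710917] [-1.00468659  0.90189543  0.63334605]
time: 14.88
position: [0.5309, -0.0993, 0.1404]
tool_rot: [0.112, 1.567, -0.108]
ft_force: [0.5, -0.6, 0.2]
grip_width: 0.129
[-0.04501182  0.01741542  0.14044772] [ 0.47124577 -0.5937023   0.22921012] 11.238452089355766
```

```bash
python3 -m creep '[{"linear":[0,0,0],"twist":[0,0,0],"fingers":1},{"linear":[-0.005,0,0],"twist":[0,0,0],"fingers":1},{"linear":[-0.01,0,0],"twist":[0,0,0],"fingers":1},{"linear":[-0.015,0,0],"twist":[0,0,0],"fingers":1}]'
python3 -c "
from h import *
s=readout.get_state();print(uncab(s['position']),s['ft_force'],s['grip_width']*87)"
```

```text
time: 15.22
position: [0.5306, -0.0993, 0.1555]
tool_rot: [0.112, 1.568, -0.109]
ft_force: [-0.1, -0.7, -1.7]
grip_width: 0.101
[-0.04537867  0.01736923  0.15548892] [-0.11698652 -0.68404526 -1.72966927] 8.752519337469467
```

```bash
python3 -m creep '[{"linear":[-0.01,0,0],"twist":[0,0,0],"fingers":1},{"linear":[-0.025,0,0],"twist":[0,0,0],"fingers":1},{"linear":[-0.045,0,0],"twist":[0,0,0],"fingers":1},{"linear":[-0.07,0,0],"twist":[0,0,0],"fingers":1},{"linear":[-0.095,0,0],"twist":[0,0,0],"fingers":1},{"linear":[-0.115,0,0],"twist":[0,0,0],"fingers":1},{"linear":[-0.13,0,0],"twist":[0,0,0],"fingers":1},{"linear":[-0.13,0,0],"twist":[0,0,0],"fingers":1}]'
python3 - <<'E'
from h import *
s=readout.get_state();print(uncab(s['position']),s['ft_force'],s['grip_width']*87)
shot('top','top7.png');shot('scene','scene7.png')
for c in ['top','scene']:
  for l in ['drawer_front','shackle_grip','shackle_foot']:
    r=nets.place_of(c,l); print(c,l,[(np.round(uncab(a['centre']),4).tolist(),round(a['conf'],2)) for a in r[:3]])
im=cv2.imread('pics/top7.png');a=cv2.resize(im[150:300,280:430],(400,400),interpolation=cv2.INTER_CUBIC)
im=cv2.imread('pics/scene7.png');b=cv2.resize(im[120:270,140:290],(400,400),interpolation=cv2.INTER_CUBIC);cv2.imwrite('pics/f7.png',np.hstack([a,b]))
E
python3 chk.py 8
```

```text
time: 15.88
position: [0.5325, -0.1002, 0.2896]
tool_rot: [0.113, 1.56, -0.108]
ft_force: [1.0, 0.3, -1.6]
grip_width: 0.101
[-0.04337645  0.01676618  0.28960132] [ 1.01470461  0.25570017 -1.62265499] 8.78121704333591
top drawer_front [([-0.0405, 0.018, 0.2284], 0.66), ([-0.1104, 0.0005, 0.0573], 0.59)]
top shackle_grip []
top shackle_foot [([0.1866, 0.0564, -0.002], 0.7), ([-0.0407, 0.0141, 0.2306], 0.38)]
scene drawer_front []
scene shackle_grip [([-0.0457, 0.0169, 0.2896], 0.7)]
scene shackle_foot [([-0.0391, 0.019, 0.229], 0.89)]
[-0.04569803  0.01709655  0.2842764 ] 16.2833
```

View pics/f7.png

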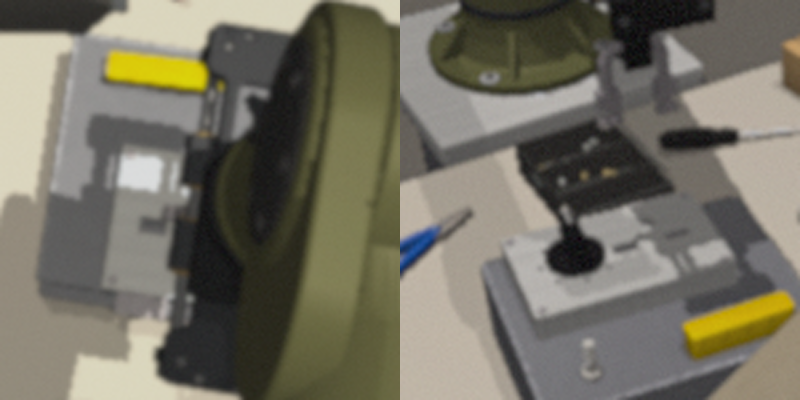

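View pics/chk8.png

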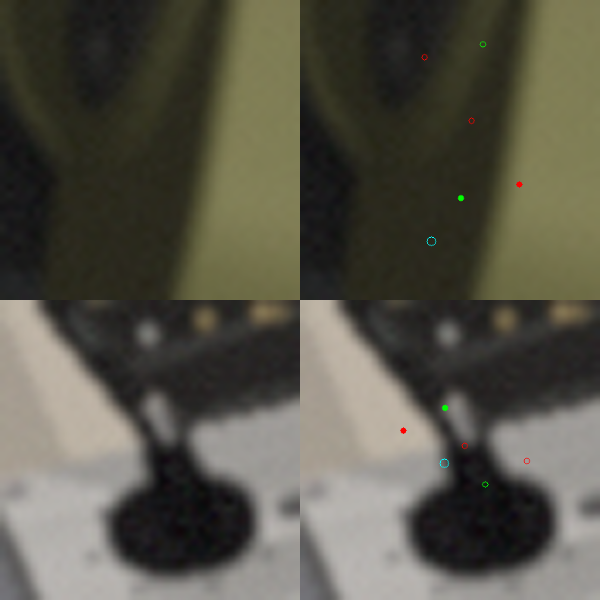

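```bash
python3 -m creep '[{"linear":[0,0,0],"twist":[0,0,0],"fingers":1},{"linear":[0,0,0],"twist":[0,0,0],"fingers":1},{"linear":[0,0,0],"twist":[0,0,0],"fingers":1}]'; python3 -c "
from bench import job; print(job.close_job())"
```

```text
time: 16.63
position: [0.5307, -0.0996, 0.2852]
tool_rot: [0.112, 1.567, -0.108]
ft_force: [0.4, 0.2, -3.0]
grip_width: 0.1
the job is handed in; nothing more can be done
None
```

I did the three steps in the order asked and handed the job in at 16.6 s, with the shackle still held in the gripper, legs down.

- **Drawer:** I pushed it home until it stopped moving under about 24 N. The face measured about −110 mm in the cabinet frame afterwards, and still did once the shackle was out.
- **Dial:** I turned it one 45° click clockwise. After release, the top view showed the pointer line within 1–2° of the mark. After the lift, the arm blocked the top view of the dial; in the scene picture it looked unchanged.
- **Shackle:** It is the steel one, not the red one behind the cabinet, and it came out freely. Its feet measured 229 mm above the bench, about 125 mm above the lock case. The gripper reads about 9 mm open on the 10 mm bar, and the force matches the shackle's weight.

On the way in, I threaded the arm around the post and rail at the left. No large contact force showed in the readings I took. I saw nothing else moved in the pictures, but I did not measure the other things one by one.

Some network reports were wrong: the dial was once placed on the drawer front, and the red look-alike was repeatedly reported as the shackle. I set these aside after checking them against the pictures. In the last check, the scene camera did not find the drawer front, so its final position comes from the top camera only, as the second-ranked report.

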